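# Load a coverslip holder under a lamp head with a flat lifter

### The job

Put the round coverslip holder with the fingers on the two rails of the loading stand, centred, and let go. Then take the flat lifter from its tray, slide its blade between the rails, lift the holder on the blade and carry it level to the lamp station, never letting it tip and not touching it with the fingers there; set it down centred on the rails under the lamp head and draw the blade out. Finally lay the lifter flat in its tray again, and leave the roll of tape and the vial alone.

Things in the scene. Friction and masses are not known exactly. Their poses are not given: they have to be found in the camera images.
- holder: the coverslip holder: a flat aluminium disc with a small glass window in its top, 54 mm across and 16 mm thick, about 90 g, loose, lying flat on the worktop at the start. Origin at the centre of its underside, z up through the disc; it is round, its yaw does not matter.
- stand: loading stand, fixed: dark steel base 90 x 96 x 8 mm with two aluminium rails along x, each 60 mm long, 10 mm thick (y = 20 to 30 and -30 to -20 mm), 40 mm clear gap between them, flat tops 50 mm above the worktop; the gap is open at both ends and free down to the base. Low feet outside the rails. Origin on the worktop under the middle of the rails; +x points roughly away from the robot.
- lamp_station: lamp station, fixed: grey base 110 mm wide, 10 mm thick, x = -45 to 125 mm; two rails just like the stand's (60 mm long along x, 40 mm gap, tops at 50 mm), open in front and at the sides; a white lamp head and its column overhang them (see lamp_ring). Origin on the worktop under the middle of the rails; +x points from the open front to the column, roughly away from the robot.
- lifter: flat lifter, loose, 160 g, 170 mm long: level steel blade 26 mm wide, 3 mm thick, front end at x = 85 mm, no lips; behind, a heel 50 mm wide from x = -85 to -21 mm with an upright grip (see lifter_grip). The holder rides well with its centre at x = 57 mm. At the start it lies flat in the tray. Origin in the plane of its underside at mid length and width; +x toward the blade's front end, z up.
- lifter_grip (a point): where to pinch the lifter: middle of its upright black grip, at x = -55 mm, 45 mm above the lifter's underside. The grip is 30 mm long in the lifter's x, 16 mm wide in y with flat sides (pinch across y), its top 73 mm above the underside; its foot is 24 mm wide up to 9 mm. Axes as the lifter's.
- lamp_ring (a point): centre of the lamp ring under the lamp head, 96 mm above the worktop, right over the middle of the lamp station's rails. The head is 80 mm wide, from x = -41 to 115 mm of the station, underside 100 mm, top 136 mm (fins 141 mm) above the worktop; its column is 60 mm wide, from x = 85 to 115 mm, 150 mm high. Axes as the station's.
- tray: the lifter's tray, fixed: grey, open, 240 x 100 mm, 12 mm high, walls 4 mm, inner floor 4 mm above the worktop, inside 232 x 92 mm. Origin on the worktop under its middle; x along its length, +x roughly away from the robot; the lifter starts along it near its middle, blade toward +x.
- label_tape: a roll of yellow tape lying flat, 76 mm across, 19 mm high, with a hole in the middle; a bystander. It may lie in either of two areas nearest the robot, the holder in the other. Origin at the centre of its underside.
- vial: a small clear vial with a blue cap, standing upright, 27 mm across, 61 mm high, between the tray and the lamp station; a bystander. Origin at the centre of its underside.
Mind the look-alikes: they are no part of the job. Leave any brown, red or turquoise look-alike of the holder alone.

How it is judged (in metres and radians):
On the way, in this order (a step that is already met when the one before it is completed fails the run):
1. the holder lies flat and centred on the stand's rails (within 15 mm), let go of by the fingers and not on the lifter (horizontal distance between holder and stand below 0.015 m and z of holder in the frame of stand between 0.047 and 0.053 m and angle between holder's own z axis and vertical below 0.06 rad and contact force between holder and stand above 0.2 N and linear speed of holder below 0.02 m/s and contact force between each of the fingers, lifter and holder below 0.05 N), for 0.2 s.
2. the holder is borne by the lifter alone, at least 6 mm above the stand's rails and level within 10 degrees, no finger touching it (contact force between lifter and holder above 0.2 N and contact force between each of stand, the fingers and holder below 0.05 N and height (world z) of holder above 0.056 m and angle between holder's own z axis and vertical below 0.175 rad), for 0.3 s.
3. the holder rests flat and centred on the lamp station's rails (within 15 mm), free of the lifter and the fingers (horizontal distance between holder and lamp_station below 0.015 m and z of holder in the frame of lamp_station between 0.047 and 0.053 m and angle between holder's own z axis and vertical below 0.06 rad and contact force between holder and lamp_station above 0.2 N and linear speed of holder below 0.02 m/s and contact force between each of the fingers, lifter and holder below 0.05 N), for 0.2 s.
At the end, for the whole second after the job is handed in: The holder lies flat and at rest on the rails under the lamp head, its centre within 15 mm of their middle, touched by neither lifter nor fingers; the lifter lies flat and at rest on the tray's floor, the middle of its length within 40 mm of the tray's middle (all of step 3 and horizontal distance between lifter and tray below 0.04 m and z of lifter in the frame of tray below 0.007 m and angle between lifter's own z axis and vertical below 0.06 rad and linear speed of lifter below 0.02 m/s).
It fails at once if the holder tips more than 20 degrees (angle between holder's own z axis and vertical above 0.35 rad).
It fails at once if the fingers touch the holder at the lamp station (within 90 mm of the middle of its rails) (contact force between the fingers and holder above 0.3 N and horizontal distance between holder and lamp_station below 0.09 m).
It fails at once if the roll of tape is moved more than 30 mm (distance of label_tape from where it was at the start of the episode above 0.03 m).
It fails at once if the vial is moved more than 30 mm or tipped (distance of vial from where it was at the start of the episode above 0.03 m or angle between vial's own z axis and vertical above 0.4 rad).
It also fails if it takes over 72 s, if anything falls off the work surface, if the arm or the gripper's body presses on something with over 40 N, if the wrist force passes 120 N, or if a joint passes its speed limit or range.

### The arm

A 6-joint arm with a two-finger parallel gripper is mounted at the origin on a cart in front of the work surface, level with it; the furniture and walls round the work are solid. World frame = base frame: x ahead of the robot, y to its left, z up, the work surface at z = 0. Lengths are in m, angles in degrees, forces in N, time in s.
With the tool pointing down it reaches from about 0.25 to 0.725 m from the base axis. Payload 9.7 kg.
Tool frame: the origin (TCP) lies at the very end of the fingers, on their centre line; the grasp point (between the pads) lies 19 mm behind it; z points along the fingers, y is the direction in which the jaws open and shut (so a half turn about z gives the same grasp; the last joint's range is limited). The gripper opens to 85 mm and grips with 20 to 120 N. Pads are 22 mm wide; open, the fingers measure 114 mm over their backs; the gripper's body (76 mm by 85 mm) begins 54 mm behind the grasp point. The pads swing forward as they close: fully open they stand 13 mm farther back than shut.
Start: joints at [68.526, 4.979, 10.078, 95.1, 0, 90], TCP at [0.201, 0.512, 0.231] pointing down, gripper open.
Joint ranges: [-179.16, 179.16], [-48.56, 103.87], [-65.8, 70.77], [-126.05, 130.52], [-82.76, 87.17], [-180, 180]. Speed limits (degrees/s): [127.2, 127.2, 147.25, 180, 180, 180].

### API

Orientations are given as [roll, pitch, yaw] about the fixed x, y, z axes, in that order (R = Rz(yaw) Ry(pitch) Rx(roll)).
In Python, from workcell import bot gives the robot as it stands. The module is installed in compiled form; this text tells all that it offers.
- The arm moves only by the tool step_arm, never from a script. Its arguments are lists of equal length, an entry for each row: "dr": the turn, a rotation vector about the tool's x, y, z in rad, a list of three; "xyz": the shift along the tool's x, y, z in units of 40 mm (1.0 is 40 mm), a list of three; "gripper": the opening, from 0 (shut) to 1 (fully open). In form: {"dr": [[wx, wy, wz], ...], "xyz": [[x, y, z], ...], "gripper": [gripper, ...]}. A call has exactly 8 rows; each row is the pose to reach, as a shift and turn from the pose commanded when the call began, along the tool's axes at that moment; what a row does not reach only later rows make up. A row lasts 1/10 s, in which the tool goes at most 50 mm and 8.59 degrees, less where a joint would pass 70% of its speed; a pose out of reach is approached as far as the arm can. A call with a gripper value outside its range is refused whole. The fingers move at their own pace and stop on an object; "squeeze" is the grip in N (left out, the last holds). Time passes only in rows, so rows that repeat a pose let the fingers close, or fill a call up. It gives the time, the measured TCP pose, the force and the opening at its end, in the units of the state.
- bot.get_obs(): the state, without advancing time (a new reading comes with each control period).
- bot.camera(name): name is "scene" or "side" or "wrist"; returns a dict with "image" (400x640x3 uint8, red, green, blue), "camera_matrix" (3x3 intrinsics, pixels), "k1" (the pictures are not rectified: a ray, as slopes to the right and down, at radius r is drawn at 1 + k1 r^2 times it, then the intrinsics apply), "R" (3x3) and "t" (3): a world point X has camera coordinates R X + t. Camera axes: x right, y down, z forward; pixel columns grow to the right and rows downward; lengths in m; the calibration is good to about 2 mm. A picture is of the moment at which its call begins. There is no depth.
- bot.job_done(): hands the job in, once; it reports no verdict.
Trained networks look in a picture, given as the dict that the camera call returned (one of the last four; its "shot" number tells which), for a name from the list of things; names that differ only in an ending like _2 or _b are one class to them, and where a whole thing is asked for, a point or a joint stands for the part that bears it (a point fixed in the world has none). Each returns a list of dicts, best first, with "p" (0 to 1); they miss things now and then, are a little off and sometimes report something else, mostly with a low value. They report only what shows in the picture. A call takes as long as a camera call. They do not tell look-alikes from the thing itself.
- bot.regions_of(picture, thing): "region" (400x640 bool, what is visible of it) and "box" ([centre column, centre row, width, height] in pixels, round what is visible of it).
The state is a dict: "time": time; "q": joint angles; "qd": joint speeds; "joint_efforts": joint torques, N m; "ee_pos": TCP position; "tcp_rot": TCP orientation; "wrist_force": force on the tool from outside, world axes, zero at the start; "torque": the same for the moment, N m; "opening": finger opening in m.
Only numpy, scipy, OpenCV 4.12 (cv2) and the standard library are available. Lean on these libraries where they do the work, as an engineer would, in place of code of your own. Each camera call takes 0.05 s, during which the arm holds its last target.

## Working session

There is one attempt and no reset: what is moved stays moved. The work goes in short steps, Python scripts to look and compute and a tool call to move; the robot and the scene stay as the last step left them, time stands still between calls to the robot, and variables do not carry over. Pictures are saved under pics/ and viewed, and the job is handed in when it is done.

Besides the shell and the picture viewer there is one more tool, called as a command line: name --argument value ..., lists and objects as JSON in quotes. step_arm: Moves the arm, as the interface text tells. Its arguments: {"type":"object","properties":{"dr":{"type":"array"},"xyz":{"type":"array"},"gripper":{"type":"array"},"squeeze":{"type":"number"}},"required":["dr","xyz","gripper"]}

```bash
mkdir -p pics; ls; python3 - <<'E'
from workcell import bot
import cv2
o=bot.get_obs(); print({k:o[k] for k in o})
for n in ["scene","side","wrist"]:
    p=bot.camera(n); cv2.imwrite(f"pics/{n}0.png",p["image"][:,:,::-1])
    print(n,p["camera_matrix"],p["k1"],p["R"],p["t"])
    for th in ["holder","stand","lamp_station","lifter","tray","label_tape","vial","lamp_ring","lifter_grip"]:
        try: print(th,[(round(d["p"],2),[round(float(v)) for v in d["box"]]) for d in bot.regions_of(p,th)])
        except Exception as e: print(th,e)
E
```

```text
pics
{'time': 0.0, 'q': array([6.85244624e+01, 5.01247417e+00, 1.00357481e+01, 9.51017309e+01,
       8.23034000e-04, 8.99997845e+01]), 'qd': array([-0.04890912,  0.06742114,  0.04501477, -0.03923329, -0.11666613,
        0.08232427]), 'joint_efforts': array([ 2.79282962e-03, -5.20392072e+01,  4.64804792e+01,  1.63556373e-02,
        2.81374207e-05,  6.22565295e-06]), 'ee_pos': array([0.20126691, 0.51159743, 0.2305815 ]), 'tcp_rot': array([-1.79921543e+02, -8.23328314e-04,  1.58524677e+02]), 'wrist_force': array([-0.32956195,  0.50707097,  0.7860803 ]), 'torque': array([0.0034039 , 0.01294737, 0.00184358]), 'opening': 0.08551439442782295}
scene [[444.12818145   0.         324.18102789]
 [  0.         444.12818145 201.83666791]
 [  0.           0.           1.        ]] -0.013836537285700803 [[ 0.58009365 -0.81451458 -0.00757364]
 [-0.45030914 -0.31293252 -0.83623855]
 [ 0.67875846  0.48850715 -0.54831353]] [-0.17838064  0.29126238  1.0199537 ]
holder [(0.73, [285, 234, 24, 12]), (0.59, [352, 259, 20, 18]), (0.57, [350, 234, 19, 14])]
stand [(0.72, [281, 185, 28, 28])]
lamp_station []
[... 838 characters left out ...]
 [(0.63, [313, 276, 39, 32])]
vial [(0.56, [293, 193, 8, 22])]
lamp_ring [(0.85, [238, 207, 74, 72])]
lifter_grip [(0.59, [327, 216, 18, 13]), (0.55, [316, 179, 52, 29])]
wrist [[338.64990485   0.         318.74622118]
 [  0.         338.64990485 200.99947742]
 [  0.           0.           1.        ]] -0.06046895776909851 [[ 3.66812616e-01  9.30294761e-01  4.03567750e-04]
 [ 8.83313566e-01 -3.48424114e-01  3.13620440e-01]
 [ 2.91900065e-01 -1.14683457e-01 -9.49548344e-01]] [-0.55037355 -0.04054969  0.37957519]
holder [(0.97, [159, 271, 48, 42]), (0.87, [101, 328, 38, 20]), (0.72, [10, 382, 15, 32])]
stand []
lamp_station []
lifter []
tray []
label_tape []
vial []
lamp_ring []
lifter_grip []
```

```bash
python3 - <<'E'
import cv2
for n in ["scene","side"]:
    i=cv2.imread(f"pics/{n}0.png"); cv2.imwrite(f"pics/{n}0c.png",cv2.resize(i[140:340,190:490],(798,532),interpolation=cv2.INTER_CUBIC))
E
```

```text
(no output)
```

View pics/scene0.png

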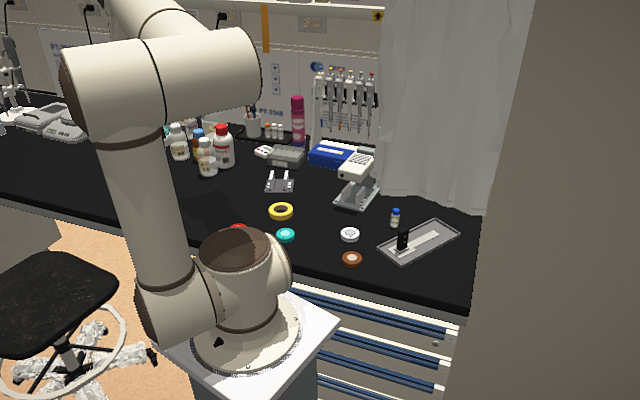

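View pics/side0c.png

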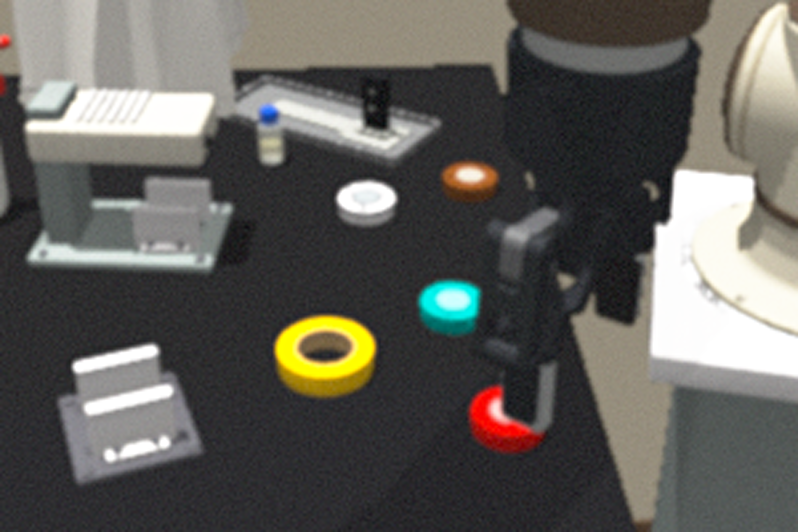

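View pics/scene0c.png

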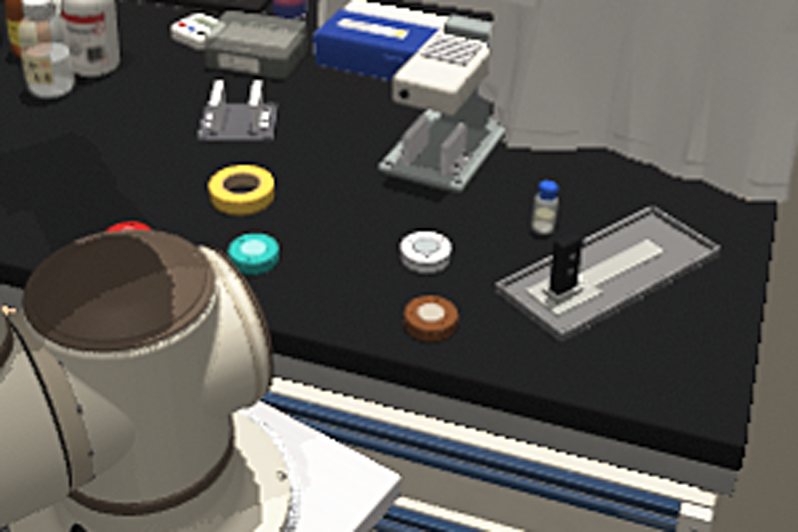

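View pics/wrist0.png

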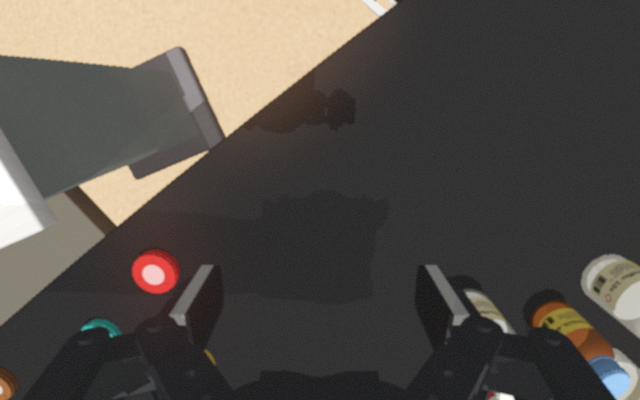

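The four candidates for the holder are:
- red, side (380,297)
- turquoise, side (358,256)
- brown, side (366,208)
- bare aluminium, scene (350,234) and side (327,216)

I choose the aluminium one, since the task says to leave the other three colours alone. Next are rough positions for everything.

```bash
cat > h.py <<'E'
import numpy as np, cv2
from workcell import bot
from scipy.spatial.transform import Rotation as Ro
def undist(p,uv):
    uv=np.atleast_2d(np.asarray(uv,float)); K=np.array(p["camera_matrix"]); 
    d=np.array([p["k1"],0,0,0,0.])
    return cv2.undistortPoints(uv.reshape(-1,1,2),K,d).reshape(-1,2)
def ray(p,uv):
    n=undist(p,uv); R=np.array(p["R"]);t=np.array(p["t"])
    c=-R.T@t; d=np.c_[n,np.ones(len(n))]@R
    return c,d
def onz(p,uv,z):
    c,d=ray(p,uv); s=(z-c[2])/d[:,2]; return c+s[:,None]*d
def proj(p,X):
    X=np.atleast_2d(np.asarray(X,float)); R=np.array(p["R"])
    r,_=cv2.Rodrigues(R); return cv2.projectPoints(X.reshape(-1,1,3),r,np.array(p["t"],float),np.array(p["camera_matrix"]),np.array([p["k1"],0,0,0,0.]))[0].reshape(-1,2)
def cen(reg):
    v,u=np.nonzero(reg); return [u.mean(),v.mean()]
def save(p,name,crop=None,s=1):
    i=p["image"][:,:,::-1]
    if crop: x0,y0,x1,y1=crop; i=i[y0:y1,x0:x1]
    if s!=1: i=cv2.resize(i,None,fx=s,fy=s,interpolation=cv2.INTER_CUBIC)
    cv2.imwrite("pics/"+name,i)
def toolmove(target,rpy=None):
    """shift in tool axes (40mm units) and rotvec from measured pose to target"""
    o=bot.get_obs(); R0=Ro.from_euler('xyz',o["tcp_rot"],degrees=True)
    d=R0.inv().apply(np.array(target)-o["ee_pos"])/0.04
    w=None
    if rpy is not None: w=(R0.inv()*Ro.from_euler('xyz',rpy,degrees=True)).as_rotvec()
    return d,w
E
python3 - <<'E'
from h import *
np.set_printoptions(precision=4,suppress=True)
hz={"holder":.008,"stand":.025,"lamp_station":.05,"lifter":.01,"tray":.006,"label_tape":.01,"vial":.03}
for n in ["scene","side"]:
    p=bot.camera(n); 
    print(n,"cam",-np.array(p["R"]).T@p["t"])
    for th,z in hz.items():
        for d in bot.regions_of(p,th): print(th,round(d["p"],2),d["box"][:2],onz(p,cen(d["region"]),z)[0])
E
```

```text
scene cam [-0.4577 -0.5524  0.8015]
holder 0.61 [350.9, 235.2] [ 0.4288 -0.0083  0.008 ]
holder 0.61 [285.9, 236.6] [0.3179 0.1464 0.008 ]
holder 0.52 [353.6, 257.6] [ 0.3378 -0.0725  0.008 ]
stand 0.58 [279.5, 182.3] [0.5053 0.3259 0.025 ]
lamp_station 0.82 [358.0, 177.9] [0.6438 0.1022 0.05  ]
lifter 0.76 [413.4, 241.8] [ 0.4924 -0.1676  0.01  ]
tray 0.94 [417.2, 243.1] [ 0.5153 -0.1922  0.006 ]
tray 0.59 [414.1, 242.1] [ 0.4981 -0.167   0.006 ]
label_tape 0.77 [280.4, 209.7] [0.4011 0.2356 0.01  ]
vial 0.57 [396.7, 217.3] [ 0.5467 -0.0896  0.03  ]
side cam [0.1904 0.9549 0.5829]
holder 0.81 [381.5, 298.6] [0.2566 0.2862 0.008 ]
holder 0.67 [325.9, 216.6] [ 0.4266 -0.0069  0.008 ]
holder 0.62 [368.0, 207.1] [ 0.3337 -0.0707  0.008 ]
holder 0.55 [359.0, 257.9] [0.3171 0.1474 0.008 ]
stand 0.88 [239.7, 298.4] [0.5154 0.3597 0.025 ]
lamp_station 0.97 [238.3, 207.8] [0.6429 0.0707 0.05  ]
lifter 0.97 [320.0, 181.3] [ 0.479  -0.1947  0.01  ]
tray 0.75 [313.2, 185.7] [ 0.5098 -0.1816  0.006 ]
label_tape 0.76 [313.5, 274.8] [0.4002 0.2388 0.01  ]
vial 0.69 [293.5, 190.8] [ 0.5465 -0.0834  0.03  ]
vial 0.44 [313.0, 276.9] [0.3935 0.2626 0.03  ]
```

```bash
python3 - <<'E'
from h import *
np.set_printoptions(precision=3,suppress=True)
print(toolmove([.42,.25,.30],[180,0,90]))
E
```

```text
(array([-7.483, -4.09 , -1.718]), array([-0.   ,  0.   ,  1.196]))
```

step_arm --dr '[[0,0,0.14],[0,0,0.29],[0,0,0.44],[0,0,0.59],[0,0,0.74],[0,0,0.89],[0,0,1.04],[0,0,1.196]]' --xyz '[[-0.9,-0.5,-0.4],[-1.8,-1.0,-0.8],[-2.8,-1.5,-1.2],[-3.7,-2.0,-1.6],[-4.7,-2.5,-1.72],[-5.6,-3.1,-1.72],[-6.6,-3.6,-1.72],[-7.5,-4.1,-1.72]]' --gripper '[1,1,1,1,1,1,1,1]'

```text
time: 3.1
ee_pos: [0.4215, 0.2477, 0.3003]
tcp_rot: [180.0, -0.0, 90.0]
wrist_force: [0.0, 0.5, -0.5]
opening: 0.0857
```

```bash
python3 - <<'E'
from h import *
np.set_printoptions(precision=4,suppress=True)
o=bot.get_obs(); print(o["q"],o["ee_pos"],o["tcp_rot"],o["wrist_force"])
p=bot.camera("wrist"); save(p,"w1.png")
print(-np.array(p["R"]).T@p["t"])
for th,z in {"holder":.008,"stand":.025,"lamp_station":.05,"label_tape":.01}.items():
    for d in bot.regions_of(p,th): print(th,round(d["p"],2),d["box"],onz(p,cen(d["region"]),z)[0])
E
```

```text
[ 30.4459  -1.289   11.4502 102.7     -0.0031 120.4656] [0.4215 0.2477 0.3003] [179.9646  -0.0172  89.9804] [ 0.021   0.5116 -0.4875]
[0.422  0.3284 0.4424]
holder 0.89 [265.0, 352.0, 36.8, 35.0] [ 0.3331 -0.0715  0.008 ]
holder 0.79 [321.1, 319.8, 37.1, 35.3] [ 0.425  -0.0066  0.008 ]
holder 0.73 [187.1, 134.9, 41.4, 41.9] [0.2501 0.2759 0.008 ]
holder 0.61 [240.9, 227.4, 41.7, 40.5] [0.3132 0.1465 0.008 ]
stand 0.97 [399.6, 74.8, 96.9, 109.5] [0.5167 0.345  0.025 ]
lamp_station 0.81 [487.4, 277.1, 176.0, 116.1] [0.6571 0.0949 0.05  ]
label_tape 0.92 [300.2, 165.4, 60.2, 62.3] [0.3998 0.2355 0.01  ]
```

View pics/w1.png

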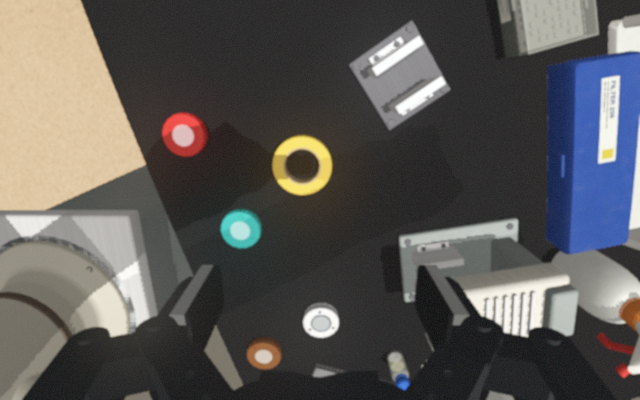

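The wrist view shows the aluminium holder at (321,320) with a glass window. The look-alikes are at (185,134) red, (241,228) turquoise and (264,355) brown. The stand is at (400,75), turned about 30°. Now I'll measure the stand and the station.

```bash
python3 - <<'E'
from h import *
p=bot.camera("wrist"); save(p,"w1s.png",(335,10,465,140),4.5); save(p,"w1l.png",(390,210,590,360),4)
save(p,"w1h.png",(240,290,350,380),6)
import pickle; pickle.dump(p,open("w1.pkl","wb"))
E
```

```text
(no output)
```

View pics/w1s.png

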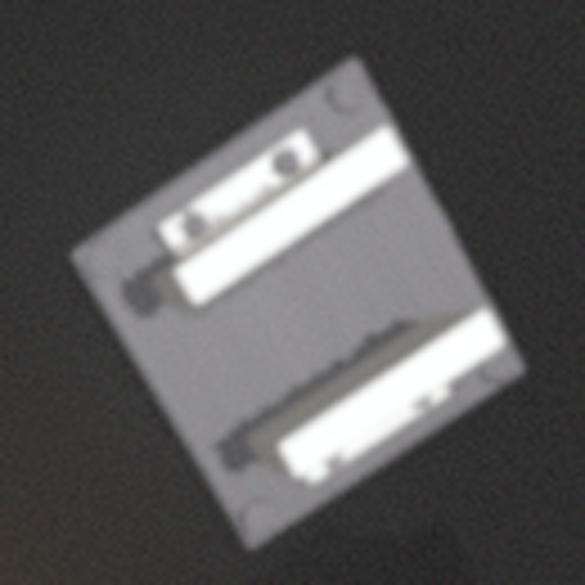

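View pics/w1l.png

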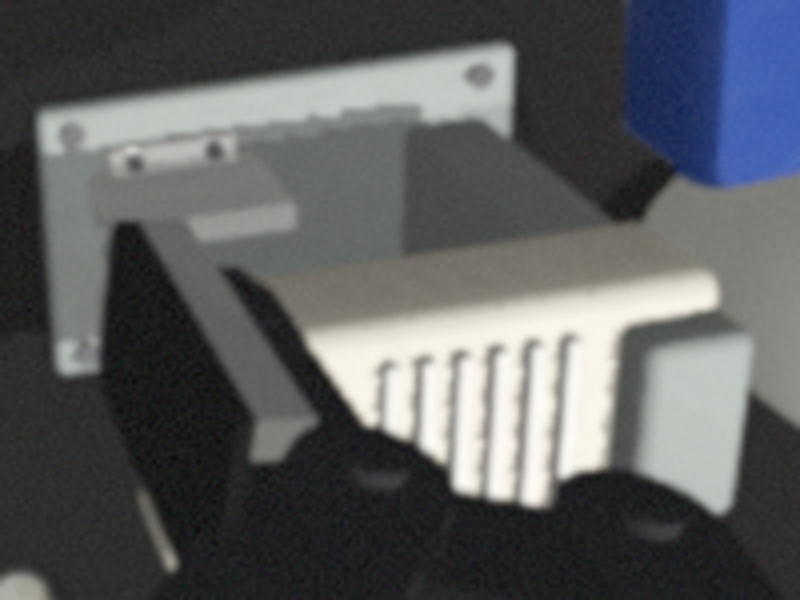

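View pics/w1h.png

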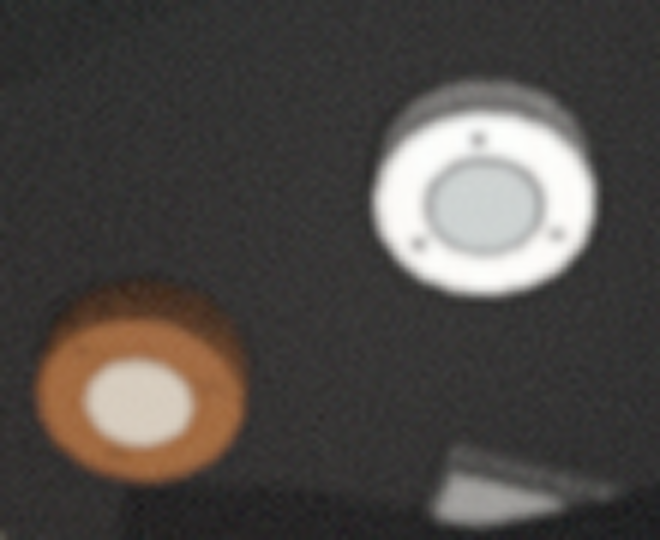

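```bash
cat > fit.py <<'E'
from h import *
from scipy.optimize import least_squares
def fit(obs,x0):
    """obs: list of (picture, px Nx2, local Nx3)"""
    def res(v):
        c,s=np.cos(v[2]),np.sin(v[2]); r=[]
        for p,px,L in obs:
            L=np.asarray(L,float); W=np.c_[v[0]+c*L[:,0]-s*L[:,1],v[1]+s*L[:,0]+c*L[:,1],L[:,2]]
            r.append((proj(p,W)-np.asarray(px)).ravel())
        return np.concatenate(r)
    f=least_squares(res,x0,loss="soft_l1",f_scale=1.0); return f.x,res(f.x).reshape(-1,2)
def cr(pts,o,s): return (np.array(pts,float)+.5)/s-.5+np.array(o)
E
python3 - <<'E'
from fit import *
import pickle
np.set_printoptions(precision=4,suppress=True)
p=pickle.load(open("w1.pkl","rb"))
px=cr([(72,255),(355,58),(525,372),(250,550),(175,268),(390,128),(410,163),(197,305),(280,440),(490,312),(505,345)],(335,10),4.5)
# camera up=+y, right=+x ; stand yaw~30deg
L=[(-.045,.048,.008),(.045,.048,.008),(.045,-.048,.008),(-.045,-.048,.008),
(-.03,.03,.05),(.03,.03,.05),(.03,.02,.05),(-.03,.02,.05),(-.03,-.02,.05),(.03,-.02,.05),(.03,-.03,.05)]
v,r=fit([(p,px,L)],[.517,.345,.5]); print("stand",v,np.degrees(v[2])); print(r.T)
px=cr([(40,112),(515,45),(62,375)],(390,210),4)
v,r=fit([(p,px,[(-.045,.055,.01),(.125,.055,.01),(-.045,-.055,.01)])],[.62,.09,.1]); print("station",v,np.degrees(v[2])); print(r.T)
print("holder",onz(p,[320.8,323.8],.016))
E
```

```text
stand [0.5217 0.344  0.5942] 34.045763686742575
[[-0.8395  0.9975  1.0513 -0.1524  0.0325 -0.0706 -0.0071 -0.1452 -0.3889
  -0.4277  0.4113]
 [-0.5825 -0.9768  0.1676  0.7188  0.4543 -0.5292  0.0508  0.2433  1.396
  -0.533   0.0348]]
station [0.5875 0.0865 0.1561] 8.946173554044487
[[-0.1689  0.8886 -0.5885]
 [ 0.2092 -0.3385  0.2357]]
holder [[ 0.4254 -0.0069  0.016 ]]
```

```bash
python3 - <<'E'
from h import *
np.set_printoptions(precision=3,suppress=True)
print(toolmove([.4258,-.007,.06],[180,0,90]))
E
```

```text
(array([-6.423,  0.094,  6.003]), array([-0.   , -0.   ,  0.008]))
```

step_arm --dr '[[0,0,0],[0,0,0],[0,0,0],[0,0,0],[0,0,0],[0,0,0],[0,0,0],[0,0,0]]' --xyz '[[-0.8,0,0.6],[-1.7,0,1.3],[-2.7,0.1,2.2],[-3.7,0.1,3.2],[-4.7,0.1,4.2],[-5.6,0.1,5.1],[-6.3,0.1,5.8],[-6.42,0.1,6.0]]' --gripper '[1,1,1,1,1,1,1,1]'

```text
time: 4.2
ee_pos: [0.4241, -0.0085, 0.057]
tcp_rot: [-179.8, 0.0, 90.4]
wrist_force: [-0.2, -0.3, 0.4]
opening: 0.0856
```

```bash
python3 - <<'E'
from h import *
np.set_printoptions(precision=4,suppress=True)
print(bot.get_obs()["ee_pos"])
for n in ["wrist","side","scene"]:
    p=bot.camera(n); save(p,n+"2.png")
    for d in bot.regions_of(p,"holder"): print(n,round(d["p"],2),d["box"],onz(p,cen(d["region"]),.008)[0])
print(toolmove([.4258,-.007,.0],[180,0,90]))
E
```

```text
[ 0.4241 -0.0085  0.057 ]
wrist 0.87 [183.6, 309.5, 84.5, 75.6] [ 0.3287 -0.0633  0.008 ]
wrist 0.83 [319.9, 229.5, 92.5, 90.0] [ 0.4248 -0.0075  0.008 ]
wrist 0.54 [115.5, 0.5, 20.6, 0.9] [0.3172 0.1178 0.008 ]
side 0.79 [380.0, 298.8, 26.8, 21.7] [0.2507 0.2772 0.008 ]
side 0.78 [358.6, 258.9, 24.1, 20.7] [0.3143 0.1479 0.008 ]
side 0.69 [367.1, 207.6, 19.9, 15.1] [ 0.3336 -0.0705  0.008 ]
side 0.67 [327.9, 218.2, 20.3, 16.0] [ 0.4251 -0.0049  0.008 ]
scene 0.84 [354.2, 258.9, 22.8, 13.7] [ 0.3362 -0.0719  0.008 ]
scene 0.72 [349.6, 233.8, 16.5, 13.9] [ 0.4268 -0.0071  0.008 ]
scene 0.65 [285.2, 234.8, 21.5, 14.8] [0.316  0.1461 0.008 ]
(array([-0.0227, -0.0364,  1.5447]), array([ 0.0025, -0.0003,  0.008 ]))
```

View pics/wrist2.png

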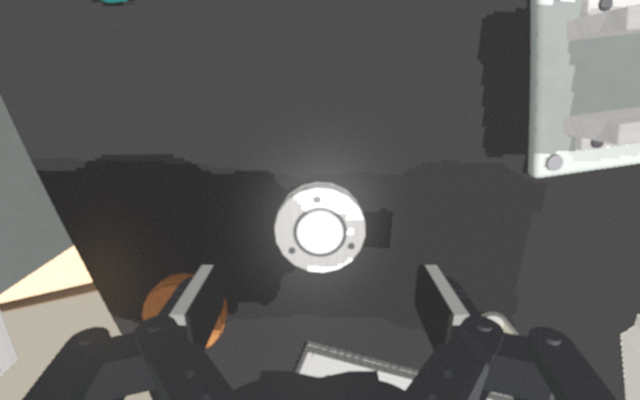

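step_arm --dr '[[0,0,0],[0,0,0],[0,0,0],[0,0,0],[0,0,0],[0,0,0],[0,0,0],[0,0,0]]' --xyz '[[0,0,0.4],[0,0,0.8],[0,0,1.1],[0,0,1.35],[0,0,1.5],[0,0,1.5],[0,0,1.5],[0,0,1.5]]' --gripper '[1,1,1,1,1,0.5,0.4,0.4]' --squeeze 30

```text
time: 5.3
ee_pos: [0.4265, -0.0074, 0.001]
tcp_rot: [179.9, -0.0, 90.3]
wrist_force: [-0.2, 0.1, 0.7]
opening: 0.0515
```

step_arm --dr '[[0,0,0],[0,0,0],[0,0,0],[0,0,0],[0,0,0],[0,0,0],[0,0,0],[0,0,0]]' --xyz '[[0,0,0],[0,0,0],[0,0,0],[0,0,0],[0,0,-0.2],[0,0,-0.5],[0,0,-1.0],[0,0,-1.0]]' --gripper '[0.4,0.4,0.4,0.4,0.4,0.4,0.4,0.4]'

```text
time: 6.1
ee_pos: [0.4277, -0.0074, 0.0432]
tcp_rot: [179.7, 0.0, 90.3]
wrist_force: [0.3, -0.3, -0.8]
opening: 0.0518
```

```bash
python3 - <<'E'
from h import *
np.set_printoptions(precision=4,suppress=True)
o=bot.get_obs();print(o["ee_pos"],o["opening"],o["wrist_force"])
for n in ["wrist","side"]:
    p=bot.camera(n); save(p,n+"3.png") if n=="wrist" else save(p,n+"3.png",(260,140,420,260),5)
E
```

```text
[ 0.4277 -0.0074  0.0432] 0.051777617922850086 [ 0.327  -0.262  -0.8108]
```

View pics/wrist3.png

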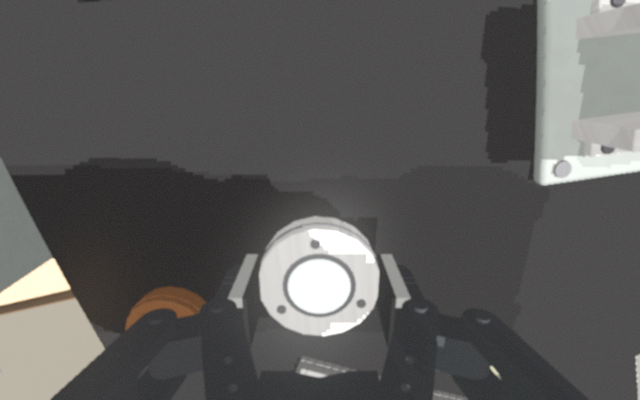

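View pics/side3.png

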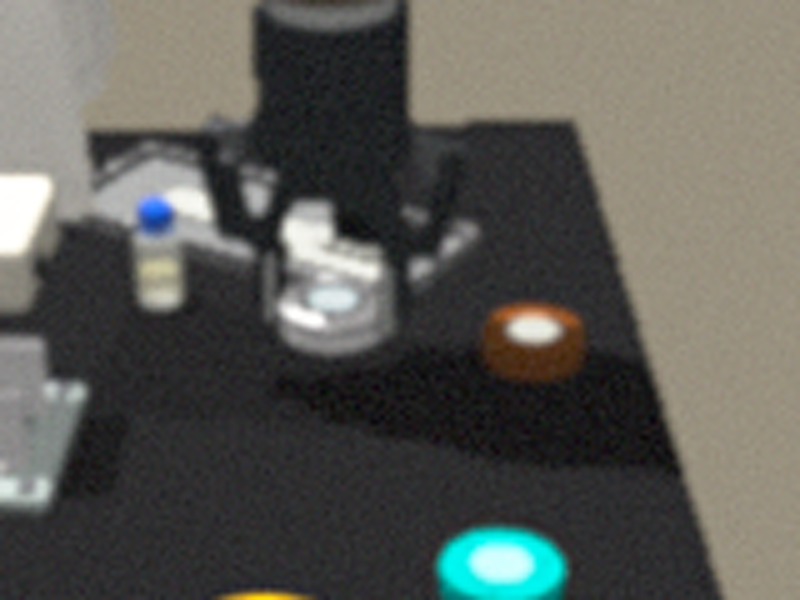

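step_arm --dr '[[0,0,0],[0,0,-0.05],[0,0,-0.12],[0,0,-0.2],[0,0,-0.28],[0,0,-0.36],[0,0,-0.44],[0,0,-0.5]]' --xyz '[[0.3,0,-0.5],[0.9,0.2,-1.2],[1.8,0.4,-2.0],[2.7,0.7,-2.6],[3.6,0.9,-2.9],[4.5,1.2,-2.9],[5.4,1.4,-2.9],[6.2,1.6,-2.9]]' --gripper '[0.4,0.4,0.4,0.4,0.4,0.4,0.4,0.4]'

```text
time: 7.0
ee_pos: [0.4884, 0.2427, 0.155]
tcp_rot: [-179.9, -0.0, 119.2]
wrist_force: [1.5, 0.3, 0.2]
opening: 0.0518
```

```bash
python3 - <<'E'
from h import *
np.set_printoptions(precision=4,suppress=True)
o=bot.get_obs();print(o["ee_pos"],o["tcp_rot"],o["opening"])
p=bot.camera("wrist"); save(p,"w4.png")
d=bot.regions_of(p,"holder")
for e in d: print(e["p"],e["box"],onz(p,cen(e["region"]),o["ee_pos"][2]+.007)[0]-o["ee_pos"])
print(toolmove([.5217,.344,.14],[180,0,124]))
E
```

```text
[0.4884 0.2427 0.155 ] [-179.9323   -0.0043  119.2001] 0.05178948931559419
0.88 [99.5, 184.3, 65.1, 60.8] [-0.1023 -0.0075  0.007 ]
0.79 [64.3, 354.6, 54.9, 45.3] [-0.0928 -0.1086  0.007 ]
0.76 [321.6, 278.1, 121.7, 118.6] [0.0004 0.0004 0.007 ]
0.57 [79.7, 23.6, 76.6, 43.4] [-0.13   0.05   0.007]
(array([1.7761, 1.9467, 0.3541]), array([-0.0017, -0.0008, -0.0825]))
```

View pics/w4.png

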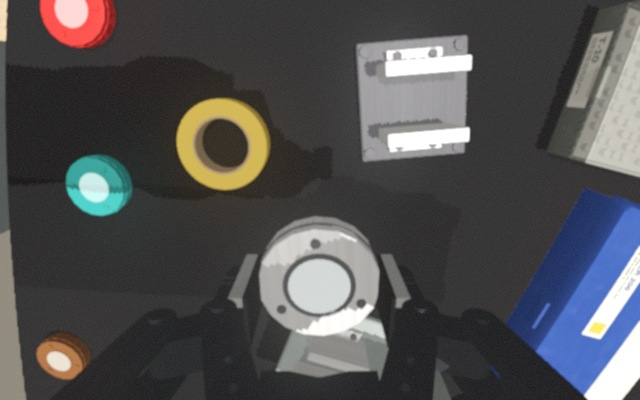

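```bash
python3 - <<'E'
from h import *
import pickle
p=bot.camera("wrist"); pickle.dump(p,open("w4.pkl","wb")); save(p,"w4s.png",(345,25,485,170),4)
E
```

```text
(no output)
```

View pics/w4s.png

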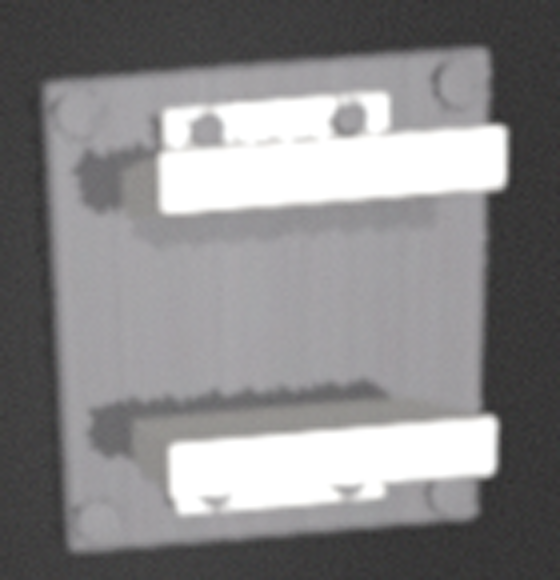

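```bash
python3 - <<'E'
from fit import *
import pickle
np.set_printoptions(precision=4,suppress=True)
p=pickle.load(open("w4.pkl","rb")); p1=pickle.load(open("w1.pkl","rb"))
px=cr([(42,85),(490,47),(480,518),(70,552),(160,152),(507,125),(505,188),(162,213),(168,443),(496,415),(494,475),(172,500)],(345,25),4)
L=[(-.045,.048,.008),(.045,.048,.008),(.045,-.048,.008),(-.045,-.048,.008),
(-.03,.03,.05),(.03,.03,.05),(.03,.02,.05),(-.03,.02,.05),(-.03,-.02,.05),(.03,-.02,.05),(.03,-.03,.05),(-.03,-.03,.05)]
px1=cr([(72,255),(355,58),(525,372),(250,550),(175,268),(390,128),(410,163),(197,305),(280,440),(490,312),(505,345)],(335,10),4.5)
for o in ([(p,px,L)],[(p,px,L),(p1,px1,L[:11])]):
    v,r=fit(o,[.517,.345,.5]); print("stand",v,np.degrees(v[2])); print(r.T)
print(toolmove([v[0],v[1],.1],[180,0,90+np.degrees(v[2])]))
E
```

```text
stand [0.5216 0.3442 0.5997] 34.36165304586039
[[-0.3767  0.8526 -0.0577 -0.7407 -0.1955 -0.0759  0.0307 -0.1426  0.2847
   0.4076  0.3801 -0.2977]
 [-1.4108 -0.9156  0.7148  0.8983  0.1144  0.0743 -0.4301  0.1275  0.5377
   0.7634 -0.5181 -0.0218]]
stand [0.5216 0.3442 0.5979] 34.25435150937803
[[-0.2532  0.9695 -0.1584 -0.8354 -0.1007  0.0102  0.0888 -0.076   0.2449
   0.36    0.3077 -0.3626 -0.9898  0.7034  1.0283 -0.0599 -0.109  -0.313
  -0.2178 -0.2574 -0.3863 -0.5142  0.3552]
 [-1.4248 -0.6995  0.9114  0.9038  0.1464  0.2806 -0.2261  0.1611  0.5769
   0.9583 -0.3254  0.0187 -0.5151 -1.1615 -0.1586  0.6267  0.4493 -0.7193
  -0.1568  0.2192  1.3001 -0.8061 -0.2536]]
(array([1.8169, 1.9731, 1.357 ]), array([-0.0024, -0.0002, -0.0894]))
```

step_arm --dr '[[0,0,-0.03],[0,0,-0.06],[0,0,-0.089],[0,0,-0.089],[0,0,-0.089],[0,0,-0.089],[0,0,-0.089],[0,0,-0.089]]' --xyz '[[0.5,0.5,0.2],[1.0,1.1,0.5],[1.5,1.6,0.9],[1.8,1.95,1.2],[1.82,1.97,1.36],[1.82,1.97,1.36],[1.82,1.97,1.36],[1.82,1.97,1.36]]' --gripper '[0.4,0.4,0.4,0.4,0.4,0.4,0.4,0.4]'

```text
time: 7.95
ee_pos: [0.5224, 0.342, 0.1027]
tcp_rot: [179.9, 0.0, 124.0]
wrist_force: [0.4, 0.5, -0.0]
opening: 0.0512
```

```bash
python3 - <<'E'
from h import *
np.set_printoptions(precision=4,suppress=True)
o=bot.get_obs();print(o["ee_pos"],o["tcp_rot"],o["opening"])
print(toolmove([.5216,.3442,.0515],[180,0,124.25]))
p=bot.camera("side"); save(p,"s5.png",(180,220,320,340),5)
E
```

```text
[0.5224 0.342  0.1027] [179.934    0.0087 124.026 ] 0.05123233501931509
(array([0.0565, 0.0121, 1.2812]), array([ 0.0012,  0.0002, -0.0039]))
```

View pics/s5.png

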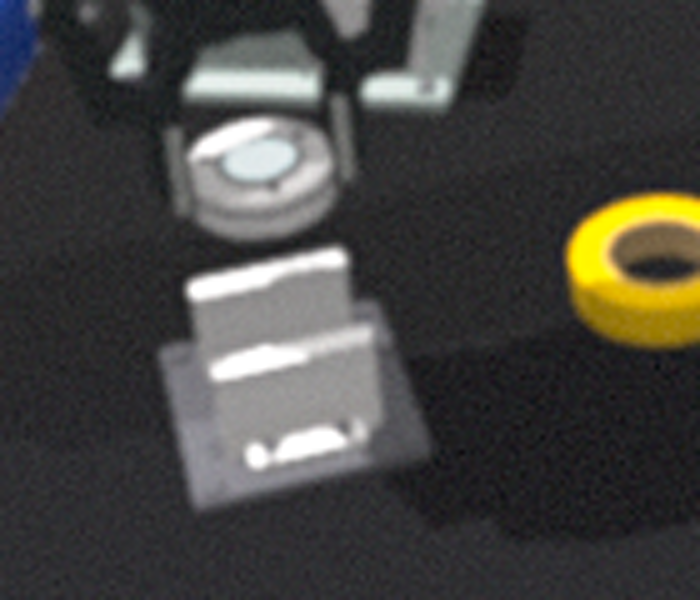

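step_arm --dr '[[0,0,0],[0,0,0],[0,0,0],[0,0,0],[0,0,0],[0,0,0],[0,0,0],[0,0,0]]' --xyz '[[0.02,0,0.3],[0.03,0,0.6],[0.03,0,0.9],[0.03,0,1.1],[0.03,0,1.15],[0.03,0,1.17],[0.03,0,1.17],[0.03,0,1.17]]' --gripper '[0.4,0.4,0.4,0.4,0.4,0.4,0.4,0.4]'

```text
time: 8.8
ee_pos: [0.5218, 0.344, 0.0555]
tcp_rot: [179.9, -0.0, 124.1]
wrist_force: [0.1, 0.0, -0.1]
opening: 0.0514
```

```bash
python3 - <<'E'
from h import *
np.set_printoptions(precision=4,suppress=True)
for k in range(4):
    o=bot.get_obs();print(o["ee_pos"],o["tcp_rot"],o["wrist_force"],o["opening"]); bot.camera("wrist")
p=bot.camera("side"); save(p,"s6.png",(180,220,320,340),5)
p=bot.camera("scene"); save(p,"c6.png",(220,120,360,230),5)
E
```

```text
[0.5218 0.344  0.0555] [179.9495  -0.0001 124.0912] [ 0.1368  0.0451 -0.0994] 0.05142249434925638
[0.5217 0.344  0.0554] [179.953    0.0012 124.0925] [ 0.1276 -0.4945 -0.8508] 0.051218949706158076
[0.5217 0.344  0.0554] [179.9586   0.0014 124.0934] [ 0.108  -0.0421 -0.5725] 0.05123505000333661
[0.5217 0.344  0.0553] [179.9597   0.0006 124.0896] [ 0.359   0.3361 -0.9305] 0.051570409043542875
```

View pics/s6.png

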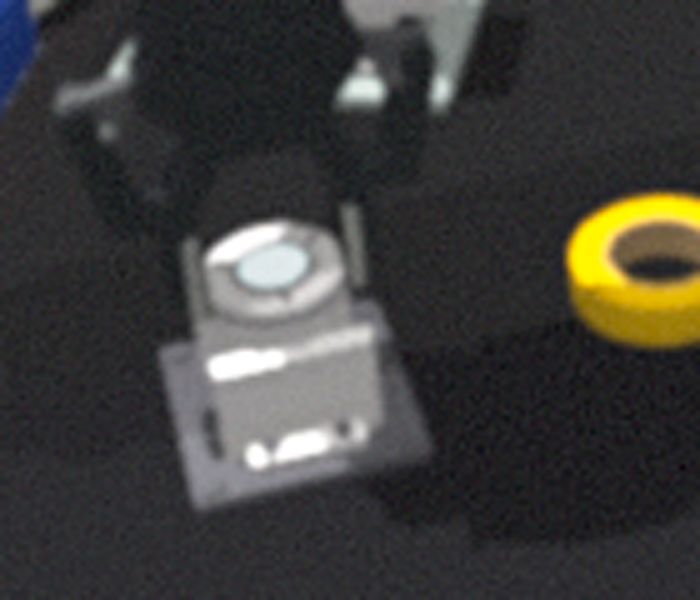

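step_arm --dr '[[0,0,0],[0,0,0],[0,0,0],[0,0,0],[0,0,0],[0,0,0],[0,0,0],[0,0,0]]' --xyz '[[0,0,0.05],[0,0,0.1],[0,0,0.11],[0,0,0.11],[0,0,0.11],[0,0,0.11],[0,0,0.11],[0,0,0.11]]' --gripper '[0.4,0.4,0.4,0.4,0.65,0.7,0.75,0.8]'

```text
time: 9.9
ee_pos: [0.5215, 0.3438, 0.0503]
tcp_rot: [-180.0, 0.0, 124.1]
wrist_force: [-0.5, -0.9, -0.4]
opening: 0.0683
```

```bash
python3 - <<'E'
from h import *
np.set_printoptions(precision=4,suppress=True)
o=bot.get_obs();print(o["ee_pos"],o["tcp_rot"],o["wrist_force"],o["opening"])
p=bot.camera("side"); save(p,"s7.png",(180,220,320,340),5)
p=bot.camera("wrist"); save(p,"w7.png")
E
```

```text
[0.5215 0.3438 0.0503] [-179.9882    0.0004  124.0914] [-0.4532 -0.8739 -0.3746] 0.06833422550508095
```

View pics/s7.png

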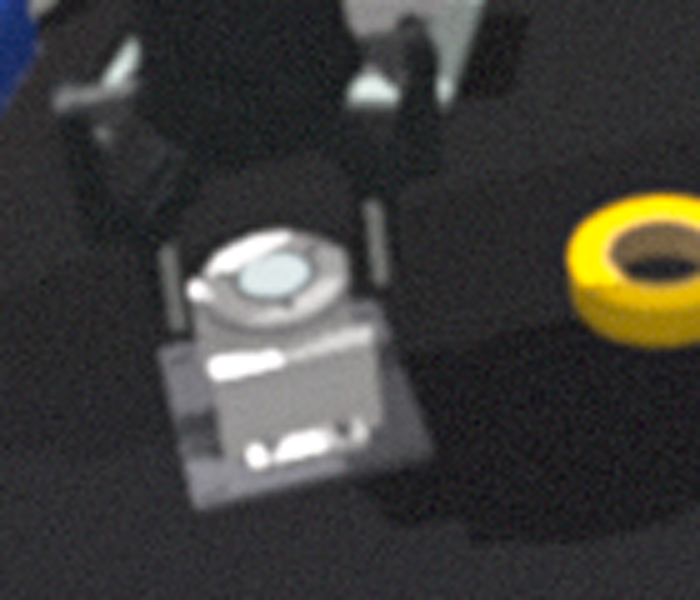

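View pics/w7.png

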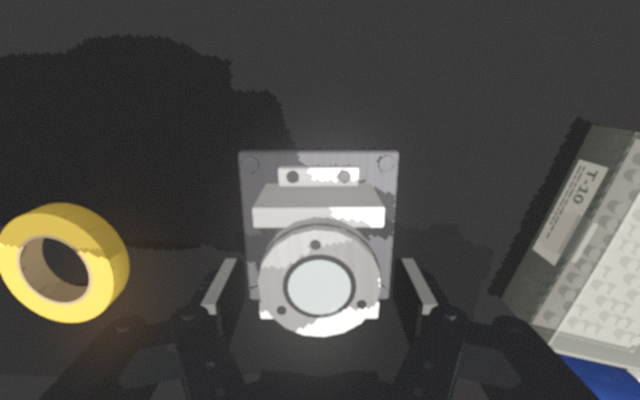

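step_arm --dr '[[0,0,0],[0,0,0],[0,0,0],[0,0,0],[0,0,0],[0,0,0],[0,0,0],[0,0,0]]' --xyz '[[0,0,-0.3],[0,0,-0.9],[0,0,-1.8],[0,0,-2.8],[-0.3,0,-3.8],[-0.9,0,-4.6],[-1.6,0,-5.0],[-2.0,0,-5.0]]' --gripper '[0.85,0.9,1,1,1,1,1,1]'

```text
time: 10.8
ee_pos: [0.5678, 0.2766, 0.2542]
tcp_rot: [179.7, 0.1, 124.0]
wrist_force: [-0.9, 0.3, 0.4]
opening: 0.0852
```

```bash
python3 - <<'E'
from h import *
np.set_printoptions(precision=4,suppress=True)
o=bot.get_obs();print(o["ee_pos"],o["tcp_rot"])
p=bot.camera("wrist"); save(p,"w8.png")
for d in bot.regions_of(p,"holder"): print(d["p"],d["box"],onz(p,cen(d["region"]),.058)[0],onz(p,d["box"][:2],.058)[0])
print(toolmove([.44,-.13,.30],[180,0,180]))
E
```

```text
[0.5678 0.2766 0.2542] [179.6995   0.0577 124.0435]
0.71 [34.4, 277.3, 41.0, 41.0] [ 0.358  -0.0184  0.058 ] [ 0.3581 -0.0181  0.058 ]
0.68 [70.3, 14.5, 55.7, 28.4] [0.2914 0.2762 0.058 ] [0.2922 0.274  0.058 ]
0.59 [75.6, 135.4, 49.6, 46.6] [0.3407 0.1717 0.058 ] [0.3416 0.1715 0.058 ]
0.58 [316.7, 90.9, 58.4, 60.3] [0.5218 0.3441 0.058 ] [0.5231 0.3421 0.058 ]
(array([-6.6439, -8.311 , -1.2433]), array([ 0.    ,  0.0003, -0.9782]))
```

View pics/w8.png

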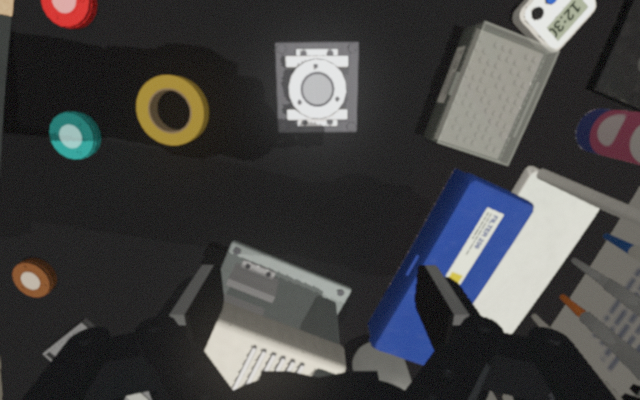

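step_arm --dr '[[0,0,-0.1],[0,0,-0.23],[0,0,-0.36],[0,0,-0.49],[0,0,-0.62],[0,0,-0.75],[0,0,-0.88],[0,0,-0.978]]' --xyz '[[-0.5,-0.6,-0.3],[-1.2,-1.5,-0.7],[-2.0,-2.5,-1.0],[-2.8,-3.5,-1.2],[-3.6,-4.5,-1.2],[-4.4,-5.5,-1.2],[-5.1,-6.4,-1.2],[-5.8,-7.3,-1.2]]' --gripper '[1,1,1,1,1,1,1,1]'

```text
time: 11.7
ee_pos: [0.4538, -0.0773, 0.2971]
tcp_rot: [180.0, -0.1, -179.5]
wrist_force: [1.0, -0.3, -0.4]
opening: 0.0857
```

```bash
python3 - <<'E'
from h import *
import pickle
np.set_printoptions(precision=4,suppress=True)
o=bot.get_obs();print(o["ee_pos"],o["tcp_rot"],o["q"])
p=bot.camera("wrist"); save(p,"w9.png"); pickle.dump(p,open("w9.pkl","wb"))
for th,z in {"lifter":.01,"tray":.006,"lamp_station":.05,"vial":.03,"lifter_grip":.05}.items():
  for d in bot.regions_of(p,th): print(th,d["p"],d["box"],onz(p,cen(d["region"]),z)[0])
E
```

```text
[ 0.4538 -0.0773  0.2971] [ 179.9624   -0.0901 -179.5254] [ -9.6801  -5.1179   7.4354 102.6486   0.0211 -10.1547]
tray 0.77 [243.6, 193.1, 117.1, 181.2] [ 0.5078 -0.1858  0.006 ]
lamp_station 0.89 [447.9, 281.4, 112.5, 141.0] [0.5871 0.0911 0.05  ]
vial 0.63 [309.6, 230.4, 20.4, 32.1] [ 0.5456 -0.0888  0.03  ]
lifter_grip 0.81 [245.4, 186.3, 63.2, 120.0] [ 0.4731 -0.164   0.05  ]
```

View pics/w9.png

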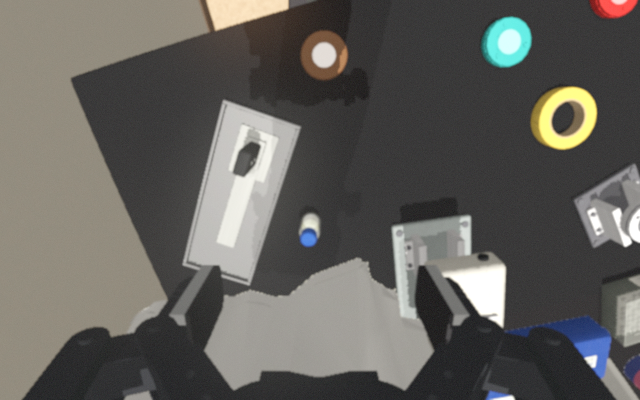

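```bash
python3 - <<'E'
from h import *
import pickle
p=pickle.load(open("w9.pkl","rb")); save(p,"w9t.png",(175,90,325,290),3.9-.9); save(p,"w9l.png",(380,190,520,330),4)
E
```

```text
(no output)
```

View pics/w9t.png

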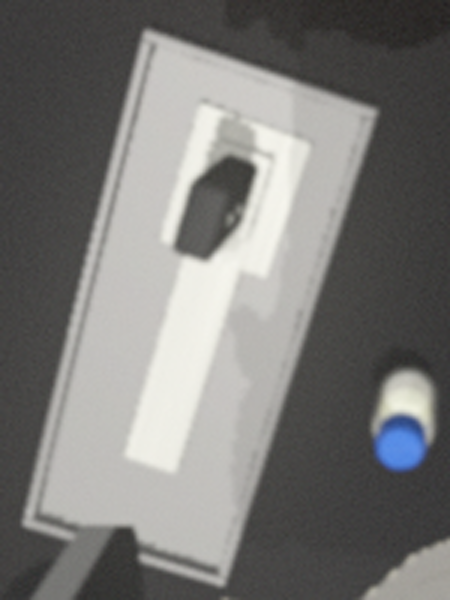

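View pics/w9l.png

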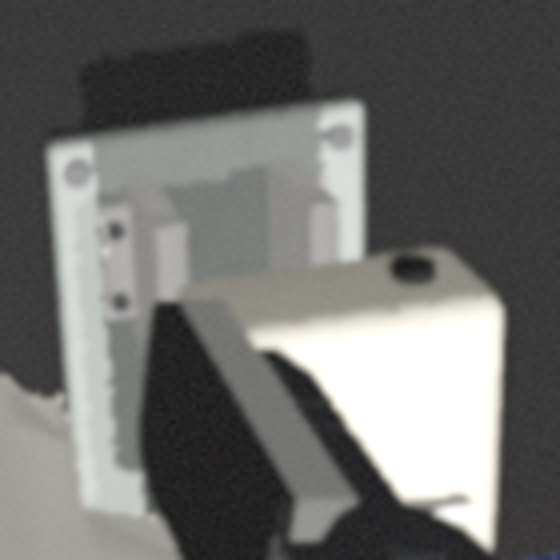

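```bash
python3 - <<'E'
from fit import *
import pickle
np.set_printoptions(precision=4,suppress=True)
p=pickle.load(open("w9.pkl","rb")); p1=pickle.load(open("w1.pkl","rb"))
px=cr([(145,30),(378,108),(25,522),(222,583)],(175,90),3)
v,r=fit([(p,px,[(-.12,-.05,.012),(-.12,.05,.012),(.12,-.05,.012),(.12,.05,.012)])],[.51,-.185,-.2]); print("tray",v,np.degrees(v[2]));print(r.T)
px=cr([(123,457),(178,473),(203,100),(310,143),(268,277),(162,242)],(175,90),3)
v,r=fit([(p,px,[(.085,-.013,.007),(.085,.013,.007),(-.085,-.025,.007),(-.085,.025,.007),(-.021,.025,.007),(-.021,-.025,.007)])],[.5,-.185,-.2]); print("lifter",v,np.degrees(v[2]));print(r.T)
c,s=np.cos(v[2]),np.sin(v[2]); print("grip",v[:2]+np.array([c,s])*-.055)
# projected grip top corners
for z in (.077,): 
  L=np.array([(-.07,-.008),(-.07,.008),(-.04,.008),(-.04,-.008)]); W=np.c_[v[0]+c*L[:,0]-s*L[:,1],v[1]+s*L[:,0]+c*L[:,1],L[:,0]*0+z]; print("grip top crop px",(proj(p,W)-[175,90])*3)
px=cr([(48,148),(363,100),(155,225),(187,222),(308,195),(335,192)],(380,190),4); L=[(-.045,-.055,.01),(-.045,.055,.01),(-.03,-.03,.05),(-.03,-.02,.05),(-.03,.02,.05),(-.03,.03,.05)]
px1=cr([(40,112),(515,45),(62,375)],(390,210),4); L1=[(-.045,.055,.01),(.125,.055,.01),(-.045,-.055,.01)]
for o in ([(p,px,L)],[(p,px,L),(p1,px1,L1)]):
  v,r=fit(o,[.59,.09,.15]); print("station",v,np.degrees(v[2]));print(r.T)
E
```

```text
tray [ 0.5137 -0.1855 -0.3277] -18.777618347331284
[[ 0.0318  0.1103 -0.8124  0.5004]
 [-0.9542 -0.0166  0.539   0.6891]]
lifter [ 0.5023 -0.1794 -0.3481] -19.944950140453113
[[ 0.3641 -0.2815 -0.5625  1.4462  0.1934 -0.7506]
 [-0.135   0.4216  0.1478 -0.4281  0.6209 -0.4912]]
grip [ 0.4506 -0.1607]
grip top crop px [[191.6224 174.0876]
 [234.1256 189.3246]
 [210.3379 265.1833]
 [168.7366 250.5542]]
station [0.5855 0.0854 0.1837] 10.522923277445308
[[-0.5406  0.0869 -0.2738 -0.5011  0.3108  1.3103]
 [-0.1405 -1.4651  0.1212 -0.4187  1.133   0.575 ]]
station [0.5865 0.0853 0.1639] 9.389958032375755
[[-0.1466  0.5177 -0.0524 -0.2727  0.5436  1.5384 -1.2092 -0.2091 -1.0035]
 [-0.2355 -0.0928  0.4024  0.0017  2.1145  1.6977  1.2992 -0.0912  1.0973]]
```

```bash
python3 - <<'E'
from h import *
np.set_printoptions(precision=3,suppress=True)
print(toolmove([.4506,-.1607,.13],[180,0,160]))
E
```

```text
(array([ 0.112, -2.128,  4.191]), array([ 0.   , -0.001,  0.351]))
```

step_arm --dr '[[0,0,0.06],[0,0,0.15],[0,0,0.25],[0,0,0.35],[0,0,0.35],[0,0,0.35],[0,0,0.35],[0,0,0.35]]' --xyz '[[0,-0.3,0.6],[0.1,-0.8,1.5],[0.1,-1.3,2.5],[0.1,-1.7,3.3],[0.11,-2.0,3.9],[0.11,-2.13,4.19],[0.11,-2.13,4.19],[0.11,-2.13,4.19]]' --gripper '[1,1,1,1,1,1,1,1]' --squeeze 100

```text
time: 12.8
ee_pos: [0.4515, -0.161, 0.1318]
tcp_rot: [180.0, 0.0, 160.1]
wrist_force: [0.1, -0.1, 0.4]
opening: 0.0852
```

```bash
python3 - <<'E'
from h import *
import pickle
np.set_printoptions(precision=4,suppress=True)
o=bot.get_obs();print(o["ee_pos"],o["tcp_rot"],o["q"])
p=bot.camera("wrist"); save(p,"w10.png"); pickle.dump(p,open("w10.pkl","wb"))
print(toolmove([.4506,-.1607,.03],[180,0,160]))
E
```

```text
[ 0.4515 -0.161   0.1318] [179.987    0.039  160.1416] [-19.6375  -5.5643 -11.4208  84.1044   0.0128   0.2209]
(array([0.0335, 0.0019, 2.5563]), array([0.0001, 0.0016, 0.0025]))
```

View pics/w10.png

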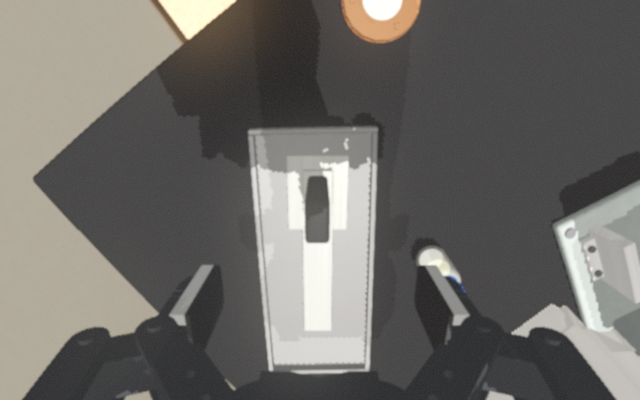

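```bash
python3 - <<'E'
from h import *
import pickle
p=pickle.load(open("w10.pkl","rb")); save(p,"w10t.png",(240,115,390,380),2.2*1.0)
E
```

```text
(no output)
```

View pics/w10t.png

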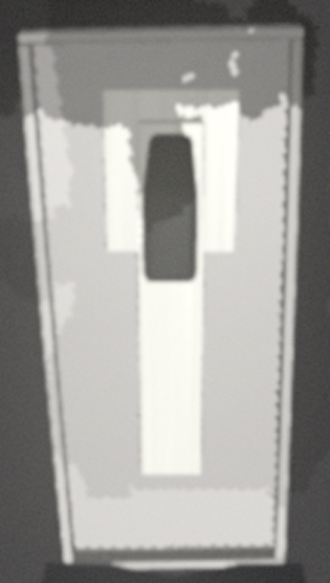

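```bash
python3 - <<'E'
from fit import *
import pickle
np.set_printoptions(precision=4,suppress=True)
p=pickle.load(open("w10.pkl","rb"))
px=cr([(141,473),(200,474),(103,90),(240,90),(234,251),(106,251)],(240,115),2.2)
v,r=fit([(p,px,[(.085,-.013,.007),(.085,.013,.007),(-.085,-.025,.007),(-.085,.025,.007),(-.021,.025,.007),(-.021,-.025,.007)])],[.5,-.185,-.2]); print("lifter",v,np.degrees(v[2]));print(r.T)
c,s=np.cos(v[2]),np.sin(v[2]); g=v[:2]+np.array([c,s])*-.055;print("grip",g)
px=cr([(18,35),(303,28),(66,562),(280,562)],(240,115),2.2)
v2,r=fit([(p,px,[(-.12,-.05,.012),(-.12,.05,.012),(.12,-.05,.012),(.12,.05,.012)])],[.51,-.185,-.2]); print("tray",v2,np.degrees(v2[2]));print(r.T)
print(toolmove([*g,.03],[180,0,180+np.degrees(v[2])]))
E
```

```text
lifter [ 0.5023 -0.1804 -0.3507] -20.09313883336481
[[-0.24    0.0087 -0.5003  0.0922  0.4941  0.1399]
 [ 0.9901  0.6034 -0.9382 -0.743   0.3724  0.2052]]
grip [ 0.4507 -0.1616]
tray [ 0.5148 -0.1862 -0.3281] -18.79850596143614
[[-0.7297  0.5547 -1.0413  1.6181]
 [-0.8759 -0.3174  3.8491  2.3371]]
(array([ 0.0245, -0.0176,  2.5563]), array([0.0002, 0.0016, 0.0041]))
```

step_arm --dr '[[0,0,0],[0,0,0],[0,0,0],[0,0,0],[0,0,0],[0,0,0],[0,0,0],[0,0,0]]' --xyz '[[0.02,-0.02,0.4],[0.02,-0.02,1.0],[0.02,-0.02,1.6],[0.02,-0.02,2.1],[0.02,-0.02,2.4],[0.02,-0.02,2.52],[0.02,-0.02,2.52],[0.02,-0.02,2.52]]' --gripper '[1,1,1,1,1,0.6,0.4,0.3]' --squeeze 100

```text
time: 13.65
ee_pos: [0.4505, -0.1625, 0.0312]
tcp_rot: [180.0, 0.1, 160.1]
wrist_force: [-0.2, 0.3, 0.9]
opening: 0.0441
```

step_arm --dr '[[0,0,0],[0,0,0],[0,0,0],[0,0,0],[0,0,0],[0,0,0],[0,0,0],[0,0,0]]' --xyz '[[0,0,0],[0,0,0],[0,0,0],[0,0,0],[0,0,0],[0,0,0],[0,0,0],[0,0,0]]' --gripper '[0.2,0.1,0,0,0,0,0,0]'

```text
time: 14.45
ee_pos: [0.4504, -0.1625, 0.031]
tcp_rot: [180.0, 0.1, 160.1]
wrist_force: [0.7, 0.9, 6.0]
opening: 0.015
```

```bash
python3 - <<'E'
from h import *
np.set_printoptions(precision=4,suppress=True)
o=bot.get_obs();print(o["ee_pos"],o["tcp_rot"],o["opening"],o["wrist_force"])
p=bot.camera("wrist"); save(p,"w11.png")
E
```

```text
[ 0.4504 -0.1625  0.031 ] [179.9938   0.089  160.0723] 0.015038544220037621 [0.7399 0.932  6.04  ]
```

View pics/w11.png

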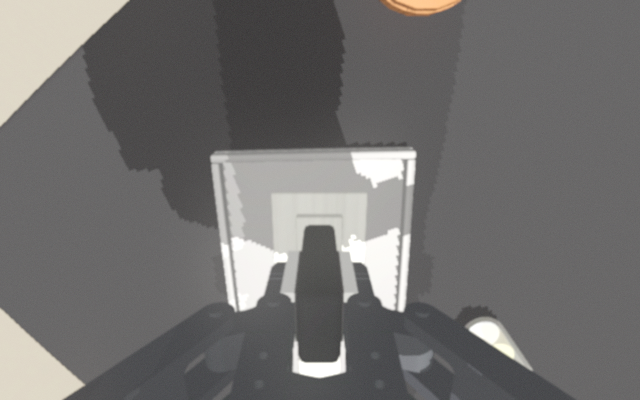

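step_arm --dr '[[0,0,0],[0,0,0],[0,0,0],[0,0,0],[0,0,0],[0,0,0],[0,0,0],[0,0,0]]' --xyz '[[0,0,-0.15],[0,0,-0.5],[0,0,-1.1],[0,0,-1.8],[0,0,-2.6],[0,0,-3.4],[0,0,-4.2],[0,0,-4.5]]' --gripper '[0,0,0,0,0,0,0,0]'

```text
time: 15.3
ee_pos: [0.4505, -0.1626, 0.214]
tcp_rot: [-180.0, 0.3, 160.1]
wrist_force: [-0.0, -0.6, -1.3]
opening: 0.0149
```

step_arm --dr '[[0,0,-0.03],[0,0,-0.1],[0,0,-0.19],[0,0,-0.29],[0,0,-0.39],[0,0,-0.48],[0,0,-0.54],[0,0,-0.57]]' --xyz '[[0.2,0.3,0],[0.6,0.9,0],[1.1,1.7,0],[1.6,2.6,0],[2.2,3.5,0],[2.7,4.4,0],[3.2,5.2,0],[3.5,5.6,0]]' --gripper '[0,0,0,0,0,0,0,0]'

```text
time: 16.1
ee_pos: [0.3928, 0.0985, 0.2085]
tcp_rot: [180.0, -0.1, -166.9]
wrist_force: [0.3, -0.1, -1.9]
opening: 0.0148
```

```bash
python3 - <<'E'
from h import *
np.set_printoptions(precision=4,suppress=True)
o=bot.get_obs();print(o["ee_pos"],o["tcp_rot"],o["opening"],o["wrist_force"])
p=bot.camera("side"); save(p,"s12.png",(220,100,420,260),4); p=bot.camera("scene"); save(p,"c12.png",(240,100,440,260),4)
print(toolmove([.3687,.2401,.15],[180,0,214.25]))
E
```

```text
[0.3928 0.0985 0.2085] [ 179.9677   -0.1272 -166.9438] 0.014839336275154729 [ 0.2739 -0.113  -1.8637]
(array([-0.216 ,  3.5909,  1.4662]), array([ 0.001 , -0.0021, -0.37  ]))
```

View pics/s12.png

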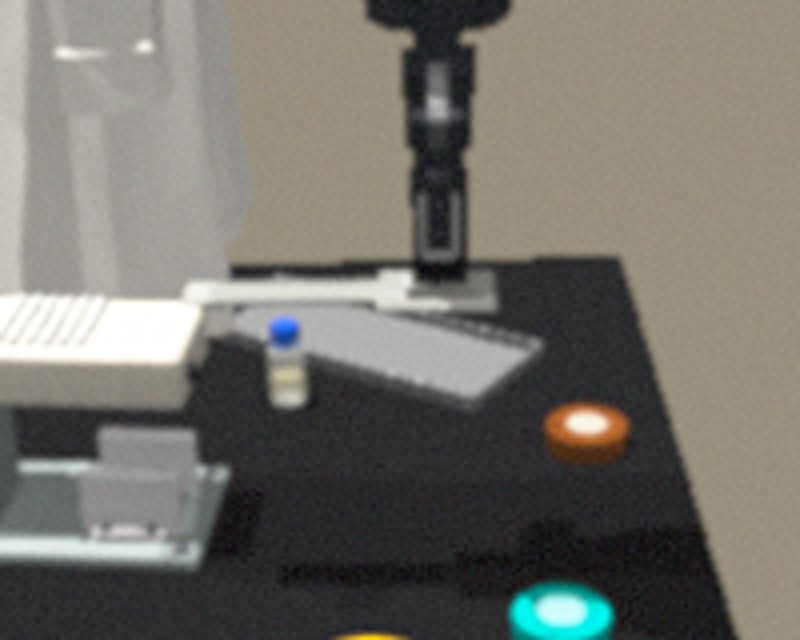

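step_arm --dr '[[0,0,-0.03],[0,0,-0.09],[0,0,-0.16],[0,0,-0.23],[0,0,-0.3],[0,0,-0.35],[0,0,-0.37],[0,0,-0.37]]' --xyz '[[0,0.3,0.1],[-0.1,0.9,0.3],[-0.1,1.7,0.6],[-0.2,2.5,0.9],[-0.2,3.2,1.2],[-0.2,3.5,1.4],[-0.22,3.59,1.47],[-0.22,3.59,1.47]]' --gripper '[0,0,0,0,0,0,0,0]'

```text
time: 17.0
ee_pos: [0.3713, 0.2375, 0.1507]
tcp_rot: [-180.0, -0.1, -146.1]
wrist_force: [0.4, 0.1, -1.8]
opening: 0.0149
```

```bash
python3 - <<'E'
from h import *
import pickle
np.set_printoptions(precision=4,suppress=True)
o=bot.get_obs();print(o["ee_pos"],o["tcp_rot"],o["opening"],o["wrist_force"])
P={}
for n in ["side","scene","wrist"]: P[n]=bot.camera(n)
pickle.dump(P,open("P13.pkl","wb"))
save(P["side"],"s13.png",(200,180,360,310),5); save(P["scene"],"c13.png",(230,120,350,220),6); save(P["wrist"],"w13.png")
print(toolmove([.3687,.2401,.065],[180,0,214.25]))
E
```

```text
[0.3713 0.2375 0.1507] [-179.9878   -0.0708 -146.0563] 0.014903961885595892 [ 0.3851  0.1336 -1.7735]
(array([0.0281, 0.1053, 2.1695]), array([-0.0002,  0.0006, -0.0076]))
```

View pics/s13.png

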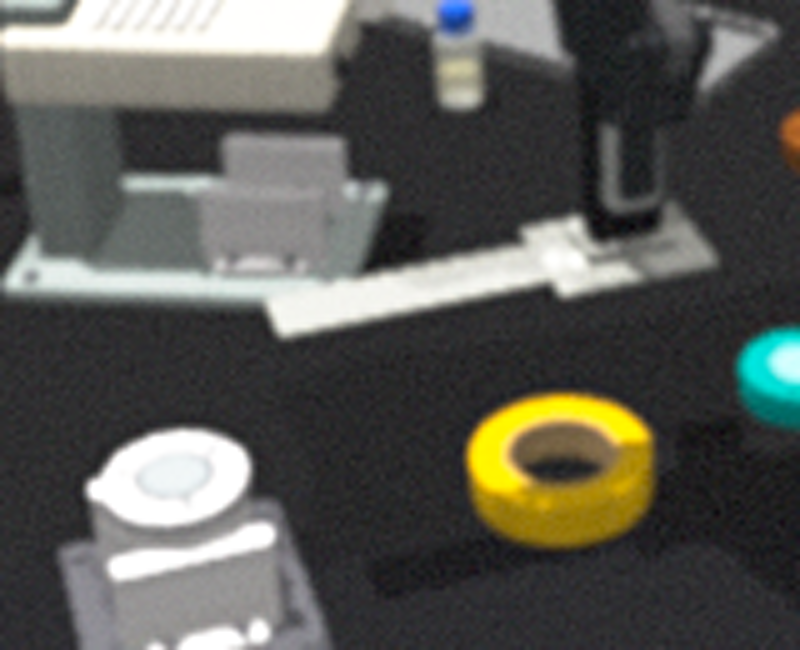

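View pics/w13.png

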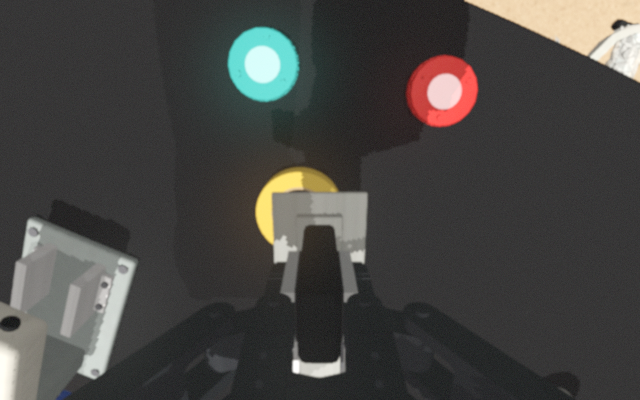

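View pics/c13.png

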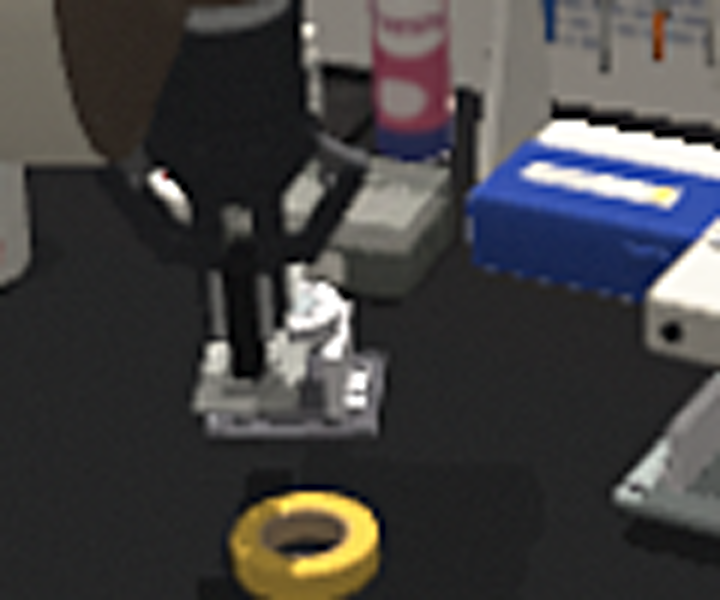

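```bash
cat > lift.py <<'E'
from h import *
def lifterpts(pos,yaw,dz=-.027,roll=0,pitch=0):
    u=np.array([np.cos(yaw),np.sin(yaw)]);n=np.array([-u[1],u[0]])
    L=np.array([(.085,-.013,.003),(.085,.013,.003),(-.085,-.025,.003),(-.085,.025,.003),(-.021,.025,.003),(-.021,-.025,.003)])
    return np.array([[*(pos[:2]+(l[0]+.055)*u+l[1]*n),pos[2]+dz+l[2]] for l in L])
E
python3 - <<'E'
from lift import *
import pickle
np.set_printoptions(precision=1,suppress=True)
P=pickle.load(open("P13.pkl","rb")); o=bot.get_obs(); yaw=np.radians(o["tcp_rot"][2]+180)
W=lifterpts(o["ee_pos"],yaw); print(W*1000)
i=P["side"]["image"][:,:,::-1][180:310,200:360]; i=cv2.resize(i,None,fx=5,fy=5,interpolation=cv2.INTER_CUBIC)
for u in (proj(P["side"],W)-[200,180]+.5)*5-.5: cv2.circle(i,tuple(int(v) for v in u),3,(0,0,255),-1)
cv2.imwrite("pics/s13b.png",i)
E
```

```text
[[495.5 304.3 127.8]
 [481.  325.9 127.8]
 [360.9 199.7 127.8]
 [333.1 241.3 127.8]
 [386.3 276.9 127.8]
 [414.1 235.4 127.8]]
```

View pics/s13b.png

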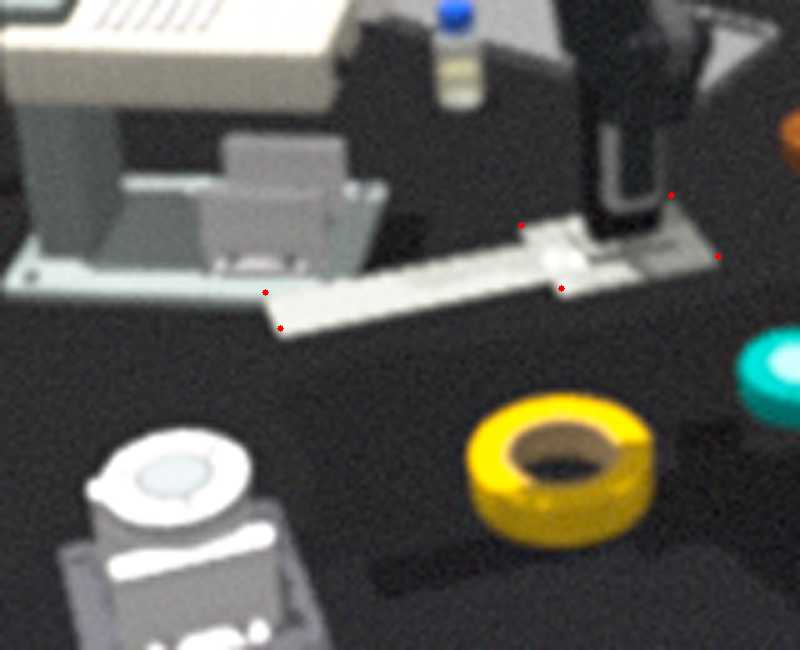

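step_arm --dr '[[0,0,-0.007],[0,0,-0.007],[0,0,-0.007],[0,0,-0.007],[0,0,-0.007],[0,0,-0.007],[0,0,-0.007],[0,0,-0.007]]' --xyz '[[0.03,0.1,0.3],[0.03,0.1,0.8],[0.03,0.1,1.3],[0.03,0.1,1.8],[0.03,0.1,2.1],[0.03,0.1,2.15],[0.03,0.1,2.15],[0.03,0.1,2.15]]' --gripper '[0,0,0,0,0,0,0,0]'

```text
time: 17.95
ee_pos: [0.3687, 0.2409, 0.0662]
tcp_rot: [-180.0, 0.1, -145.7]
wrist_force: [-0.4, -0.3, -1.7]
opening: 0.015
```

```bash
python3 - <<'E'
from h import *
np.set_printoptions(precision=4,suppress=True)
p=bot.camera("side"); save(p,"s14.png",(200,200,360,330),5)
q=bot.camera("scene")
o=bot.get_obs();print(o["ee_pos"],o["tcp_rot"],o["opening"],o["wrist_force"])
print(toolmove([.4290,.2812,.065],[180,0,214.25]))
for n,pp in (("side",p),("scene",q)):
  for d in bot.regions_of(pp,"holder")+[]: print(n,d["p"],d["box"],onz(pp,cen(d["region"]),.058)[0])
E
```

```text
[0.3687 0.2409 0.0662] [-179.9987    0.0829 -145.6715] 0.014947895612340431 [-0.223   0.2599 -1.3521]
(array([-1.8124, -0.0178,  0.0321]), array([-0.    ,  0.0014,  0.0014]))
side 0.94 [379.2, 298.2, 26.2, 19.6] [0.246  0.3355 0.058 ]
side 0.69 [359.4, 258.2, 26.1, 18.6] [0.3035 0.218  0.058 ]
side 0.62 [234.7, 277.4, 30.7, 27.5] [0.5236 0.3438 0.058 ]
side 0.61 [367.8, 207.1, 14.5, 13.0] [0.3216 0.0189 0.058 ]
scene 0.65 [285.3, 234.4, 21.2, 12.5] [0.2667 0.1024 0.058 ]
scene 0.64 [357.6, 177.7, 49.1, 68.4] [0.631  0.0952 0.058 ]
scene 0.58 [352.6, 259.3, 24.5, 23.2] [ 0.2849 -0.1022  0.058 ]
```

View pics/s14.png

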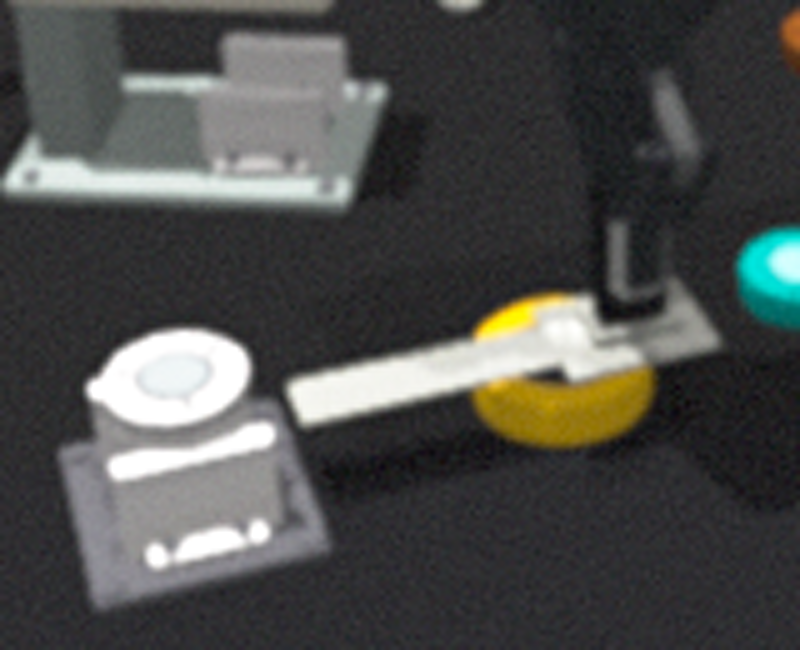

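step_arm --dr '[[0,0,0],[0,0,0],[0,0,0],[0,0,0],[0,0,0],[0,0,0],[0,0,0],[0,0,0]]' --xyz '[[-0.15,-0.01,0],[-0.4,-0.02,0],[-0.7,-0.02,0],[-1.0,-0.02,0],[-1.3,-0.02,0],[-1.6,-0.02,0],[-1.81,-0.02,0],[-1.81,-0.02,0]]' --gripper '[0,0,0,0,0,0,0,0]'

```text
time: 18.95
ee_pos: [0.4293, 0.2813, 0.065]
tcp_rot: [180.0, -0.0, -145.7]
wrist_force: [-0.5, -0.7, -1.5]
opening: 0.015
```

```bash
python3 - <<'E'
from h import *
np.set_printoptions(precision=4,suppress=True)
p=bot.camera("side"); save(p,"s15.png",(200,200,360,330),5)
o=bot.get_obs();print(o["ee_pos"],o["tcp_rot"],o["opening"],o["wrist_force"])
print(toolmove([.4290,.2812,.065],[180,0,214.25]))
E
```

```text
[0.4287 0.2809 0.065 ] [-180.       -0.0457 -145.665 ] 0.01504323190004766 [-0.1572 -0.0473 -1.4039]
(array([-0.0112,  0.0011, -0.0001]), array([-0.    , -0.0008,  0.0015]))
```

View pics/s15.png

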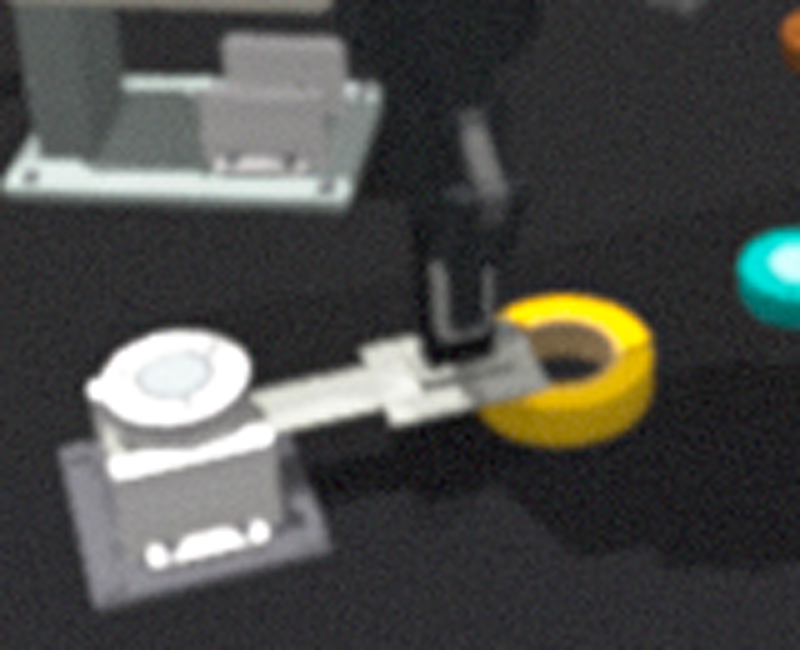

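step_arm --dr '[[0,0,0],[0,0,0],[0,0,0],[0,0,0],[0,0,0],[0,0,0],[0,0,0],[0,0,0]]' --xyz '[[0,0,-0.1],[0,0,-0.17],[0,0,-0.22],[0,0,-0.27],[0,0,-0.33],[0,0,-0.4],[0,0,-0.5],[0,0,-0.6]]' --gripper '[0,0,0,0,0,0,0,0]'

```text
time: 19.8
ee_pos: [0.4285, 0.2808, 0.0896]
tcp_rot: [-180.0, -0.0, -145.7]
wrist_force: [0.3, 0.2, -2.3]
opening: 0.015
```

step_arm --dr '[[0,0,0],[0,0,0],[0,0,0],[0,0,0],[0,0,0],[0,0,0],[0,0,0],[0,0,0]]' --xyz '[[0,0,-0.1],[0,0,-0.2],[0,0,-0.3],[0,0,-0.4],[0,0,-0.5],[0,0,-0.5],[0,0,-0.5],[0,0,-0.5]]' --gripper '[0,0,0,0,0,0,0,0]'

```text
time: 20.6
ee_pos: [0.4284, 0.2807, 0.1091]
tcp_rot: [180.0, -0.0, -145.7]
wrist_force: [0.5, -0.1, -1.3]
opening: 0.0151
```

```bash
python3 - <<'E'
from lift import *
np.set_printoptions(precision=4,suppress=True)
p=bot.camera("side"); 
o=bot.get_obs();print(o["ee_pos"],o["tcp_rot"],o["opening"],o["wrist_force"])
i=p["image"][:,:,::-1][200:330,200:360]; i=cv2.resize(i,None,fx=5,fy=5,interpolation=cv2.INTER_CUBIC)
for u in (proj(p,lifterpts(o["ee_pos"],np.radians(o["tcp_rot"][2]+180)))-[200,200]+.5)*5-.5: cv2.circle(i,tuple(int(v) for v in u),3,(0,0,255),-1)
cv2.imwrite("pics/s16.png",i)
E
```

```text
[0.4284 0.2807 0.109 ] [-179.9993   -0.0216 -145.6671] 0.015057408529909758 [ 0.35    0.5826 -2.7048]
```

View pics/s16.png

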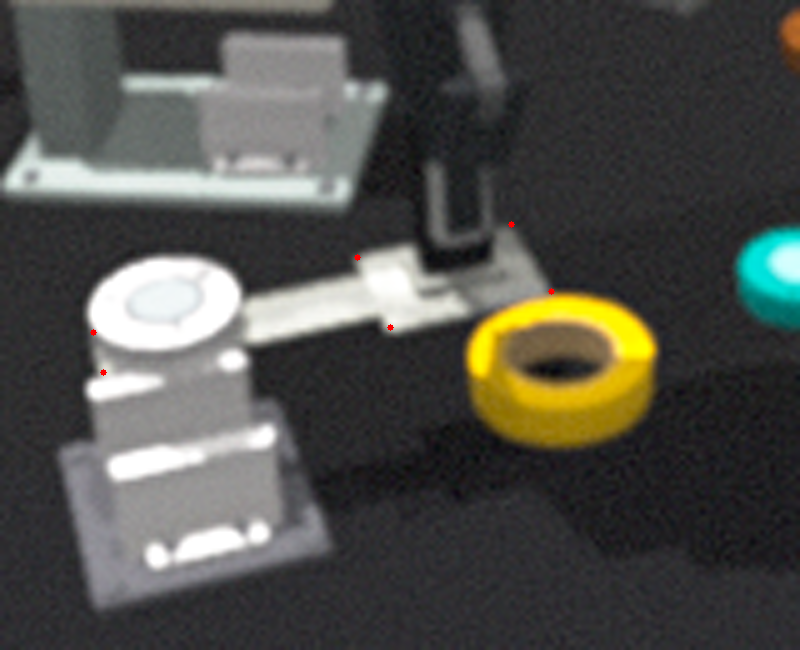

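```bash
cat > plan.py <<'E'
from h import *
import sys
def rows(A,B,k0,k1,N):
    """A,B=(x,y,z,yaw deg); rows for k0+1..k1 of smoothstep over N, relative to pose at k0"""
    A=np.array(A);B=np.array(B); f=lambda k:(k/N)**2*(3-2*k/N)
    P=lambda k:A+(B-A)*f(k)
    b=P(k0); R0=Ro.from_euler('xyz',[180,0,b[3]],degrees=True)
    for k in range(k0+1,k1+1):
        q=P(k); d=R0.inv().apply(q[:3]-b[:3])/.04; w=(R0.inv()*Ro.from_euler('xyz',[180,0,q[3]],degrees=True)).as_rotvec()
        print("[%.2f, %.2f, %.2f]  turn %.3f"%(*d,w[2]))
E
python3 - <<'E'
from plan import *
A=(.4284,.2807,.109,-145.67);B=(.377,.0515,.109,-170.8)
for k in (0,8,16): rows(A,B,k,k+8,24); print()
E
```

```text
[0.02, -0.02, -0.00]  turn 0.002
[0.08, -0.08, -0.00]  turn 0.009
[0.18, -0.17, -0.00]  turn 0.019
[0.32, -0.30, -0.00]  turn 0.032
[0.48, -0.45, -0.00]  turn 0.049
[0.67, -0.63, -0.00]  turn 0.069
[0.88, -0.82, -0.00]  turn 0.090
[1.11, -1.04, -0.00]  turn 0.114

[0.22, -0.26, -0.00]  turn 0.025
[0.45, -0.52, -0.00]  turn 0.051
[0.68, -0.80, -0.00]  turn 0.078
[0.92, -1.08, -0.00]  turn 0.106
[1.15, -1.35, -0.00]  turn 0.133
[1.39, -1.63, -0.00]  turn 0.160
[1.62, -1.90, -0.00]  turn 0.186
[1.83, -2.15, -0.00]  turn 0.211

[0.15, -0.28, -0.00]  turn 0.024
[0.29, -0.53, -0.00]  turn 0.045
[0.41, -0.76, -0.00]  turn 0.065
[0.52, -0.96, -0.00]  turn 0.081
[0.60, -1.12, -0.00]  turn 0.095
[0.67, -1.24, -0.00]  turn 0.105
[0.71, -1.31, -0.00]  turn 0.111
[0.72, -1.34, -0.00]  turn 0.114
```

step_arm --dr '[[0,0,0.002],[0,0,0.009],[0,0,0.019],[0,0,0.032],[0,0,0.049],[0,0,0.069],[0,0,0.09],[0,0,0.114]]' --xyz '[[0.02,-0.02,0],[0.08,-0.08,0],[0.18,-0.17,0],[0.32,-0.3,0],[0.48,-0.45,0],[0.67,-0.63,0],[0.88,-0.82,0],[1.11,-1.04,0]]' --gripper '[0,0,0,0,0,0,0,0]'

```text
time: 21.45
ee_pos: [0.415, 0.2203, 0.1093]
tcp_rot: [-180.0, 0.0, -152.3]
wrist_force: [0.4, 0.2, -2.2]
opening: 0.0146
```

step_arm --dr '[[0,0,0.025],[0,0,0.051],[0,0,0.078],[0,0,0.106],[0,0,0.133],[0,0,0.16],[0,0,0.186],[0,0,0.211]]' --xyz '[[0.22,-0.26,0],[0.45,-0.52,0],[0.68,-0.8,0],[0.92,-1.08,0],[1.15,-1.35,0],[1.39,-1.63,0],[1.62,-1.9,0],[1.83,-2.15,0]]' --gripper '[0,0,0,0,0,0,0,0]'

```text
time: 22.25
ee_pos: [0.3904, 0.11, 0.1093]
tcp_rot: [-180.0, 0.0, -164.4]
wrist_force: [-0.3, -0.7, -2.0]
opening: 0.0151
```

step_arm --dr '[[0,0,0.024],[0,0,0.045],[0,0,0.065],[0,0,0.081],[0,0,0.095],[0,0,0.105],[0,0,0.111],[0,0,0.114]]' --xyz '[[0.15,-0.28,0],[0.29,-0.53,0],[0.41,-0.76,0],[0.52,-0.96,0],[0.6,-1.12,0],[0.67,-1.24,0],[0.71,-1.31,0],[0.72,-1.34,0]]' --gripper '[0,0,0,0,0,0,0,0]'

```text
time: 23.05
ee_pos: [0.3774, 0.0516, 0.1093]
tcp_rot: [180.0, 0.0, -170.8]
wrist_force: [-0.5, -0.3, -2.4]
opening: 0.0145
```

```bash
python3 - <<'E'
from lift import *
import pickle
np.set_printoptions(precision=4,suppress=True)
P={n:bot.camera(n) for n in ("side","scene","wrist")}; pickle.dump(P,open("P17.pkl","wb"))
p=P["side"]
o=bot.get_obs();print(o["ee_pos"],o["tcp_rot"],o["opening"],o["wrist_force"])
yaw=np.radians(o["tcp_rot"][2]+180); H=o["ee_pos"]+[.112*np.cos(yaw),.112*np.sin(yaw),-.024+.016]; print("holder top pred",H)
i=p["image"][:,:,::-1][150:280,200:360]; i=cv2.resize(i,None,fx=5,fy=5,interpolation=cv2.INTER_CUBIC)
for u in (proj(p,np.vstack([lifterpts(o["ee_pos"],yaw),H]))-[200,150]+.5)*5-.5: cv2.circle(i,tuple(int(v) for v in u),3,(0,0,255),-1)
cv2.imwrite("pics/s17.png",i)
save(P["scene"],"c17.png",(300,130,440,240),5); save(P["wrist"],"w17.png")
E
```

```text
[0.3775 0.0519 0.1093] [ 179.994    -0.0007 -170.8109] 0.014807212749714836 [ 0.4944  0.1638 -2.7579]
holder top pred [0.4881 0.0698 0.1013]
```

View pics/s17.png

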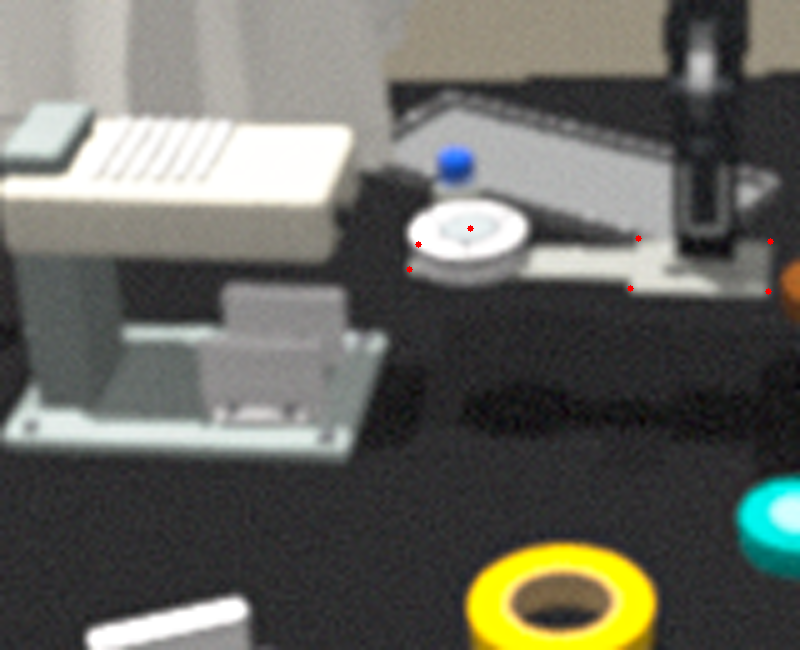

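View pics/w17.png

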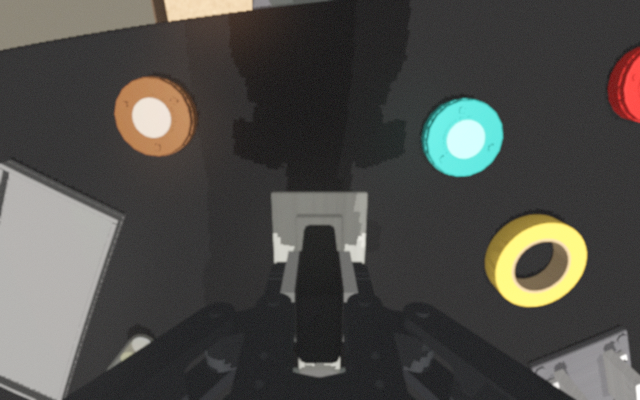

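View pics/c17.png

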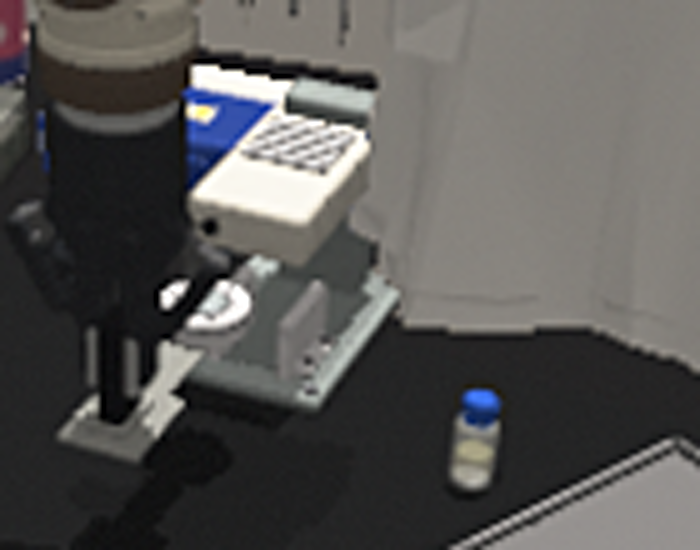

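```bash
python3 - <<'E'
from h import *
import pickle
P=pickle.load(open("P17.pkl","rb"))
def z(img,c,s,n):
    x0,y0,x1,y1=c; i=img[y0:y1,x0:x1].astype(float); i=np.clip((i-20)*1.4,0,255).astype(np.uint8)
    cv2.imwrite("pics/"+n,cv2.resize(i,None,fx=s,fy=s,interpolation=cv2.INTER_CUBIC))
z(P["side"]["image"][:,:,::-1],(198,168,282,246),9,"s17z.png")
z(cv2.imread("pics/scene0.png"),(330,145,385,215),8.5,"c0z.png")
E
```

```text
(no output)
```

View pics/s17z.png

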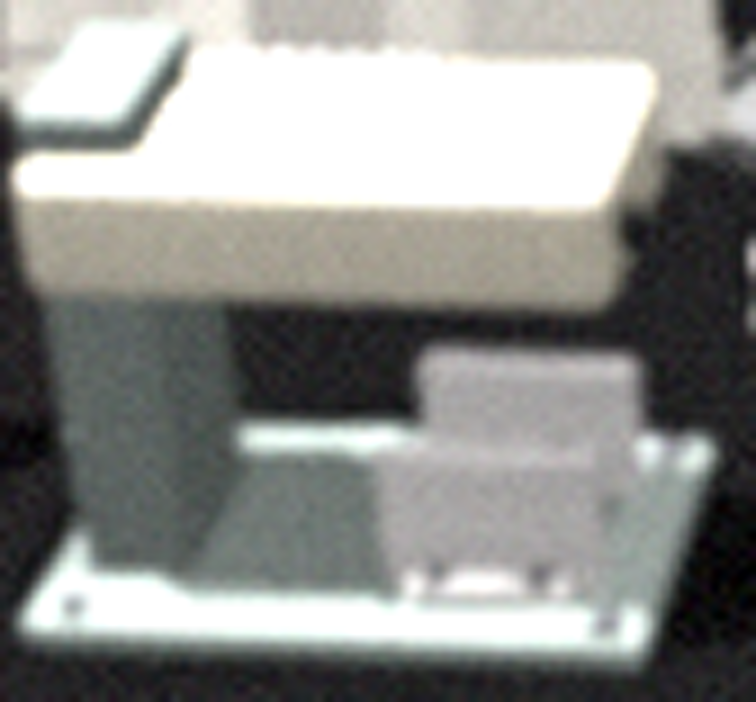

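View pics/c0z.png

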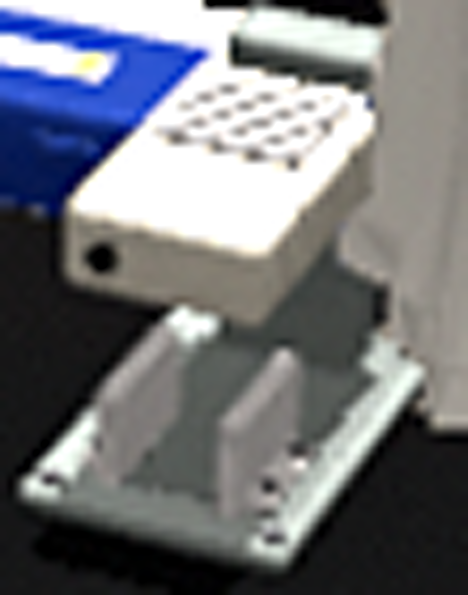

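```bash
cat > st.py <<'E'
from fit import *
import pickle
np.set_printoptions(precision=4,suppress=True)
P=pickle.load(open("P17.pkl","rb")); S=P["side"]; C=dict(P["scene"]); C["image"]=cv2.imread("pics/scene0.png")[:,:,::-1]
w9=pickle.load(open("w9.pkl","rb")); w1=pickle.load(open("w1.pkl","rb"))
def boxw(x0,x1,y0,y1,z0,z1):
    c=[(x,y,z) for x in(x0,x1) for y in(y0,y1) for z in(z0,z1)]
    return [(a,b) for i,a in enumerate(c) for b in c[i+1:] if sum(u!=v for u,v in zip(a,b))==1]
E_=boxw(-.045,.125,-.055,.055,0,.01)+boxw(-.03,.03,.02,.03,.01,.05)+boxw(-.03,.03,-.03,-.02,.01,.05)+boxw(-.041,.115,-.04,.04,.1,.136)
def overlay(p,v,crop,s,name):
    x0,y0,x1,y1=crop;i=cv2.resize(np.ascontiguousarray(p["image"][y0:y1,x0:x1,::-1]),None,fx=s,fy=s,interpolation=cv2.INTER_CUBIC)
    c,sn=np.cos(v[2]),np.sin(v[2])
    for a,b in E_:
        W=[(v[0]+c*q[0]-sn*q[1],v[1]+sn*q[0]+c*q[1],q[2]) for q in(a,b)]
        u=(proj(p,W)-[x0,y0]+.5)*s-.5; cv2.line(i,tuple(map(int,u[0])),tuple(map(int,u[1])),(0,0,255),1,cv2.LINE_AA)
    cv2.imwrite("pics/"+name,i)
if __name__=="__main__":
    obs=[(S,cr([(420,350),(640,354),(600,305),(22,607),(650,638),(712,437)],(198,168),9),[(.03,-.03,.05),(-.03,-.03,.05),(-.041,.04,.1),(.125,.055,.01),(-.045,.055,.01),(-.045,-.055,.01)]),
     (C,cr([(20,490),(288,560),(425,370),(222,423),(97,402)],(330,145),8.5),[(-.045,.055,.01),(-.045,-.055,.01),(.125,-.055,.01),(-.03,-.02,.05),(-.03,.03,.05)])]
    o2=[(w9,cr([(48,148),(363,100),(155,225),(187,222),(308,195),(335,192)],(380,190),4),[(-.045,-.055,.01),(-.045,.055,.01),(-.03,-.03,.05),(-.03,-.02,.05),(-.03,.02,.05),(-.03,.03,.05)]),
     (w1,cr([(40,112),(515,45),(62,375)],(390,210),4),[(-.045,.055,.01),(.125,.055,.01),(-.045,-.055,.01)])]
    for n,o in (("S",obs[:1]),("C",obs[1:]),("SC",obs),("W",o2),("all",obs+o2)):
        v,r=fit(o,[.586,.0855,.16]); print(n,v,np.degrees(v[2]),np.abs(r).max())
    overlay(S,v,(198,168,282,246),9,"ovS.png"); overlay(C,v,(330,145,385,215),8.5,"ovC.png"); overlay(w9,v,(380,190,520,330),4,"ovW9.png"); overlay(w1,v,(390,210,590,360),4,"ovW1.png")
E
python3 st.py
```

```text
S [0.5895 0.0818 0.1522] 8.72114144612715 1.2560381740496496
C [0.5864 0.0848 0.2027] 11.611128814251305 3.32569631929789
SC [0.5881 0.0838 0.1677] 9.608215213004438 2.9152541071275095
W [0.5865 0.0853 0.1639] 9.389958001772307 2.114505433472459
all [0.5869 0.0851 0.165 ] 9.454851805284815 2.8298038852171317
```

View pics/ovS.png

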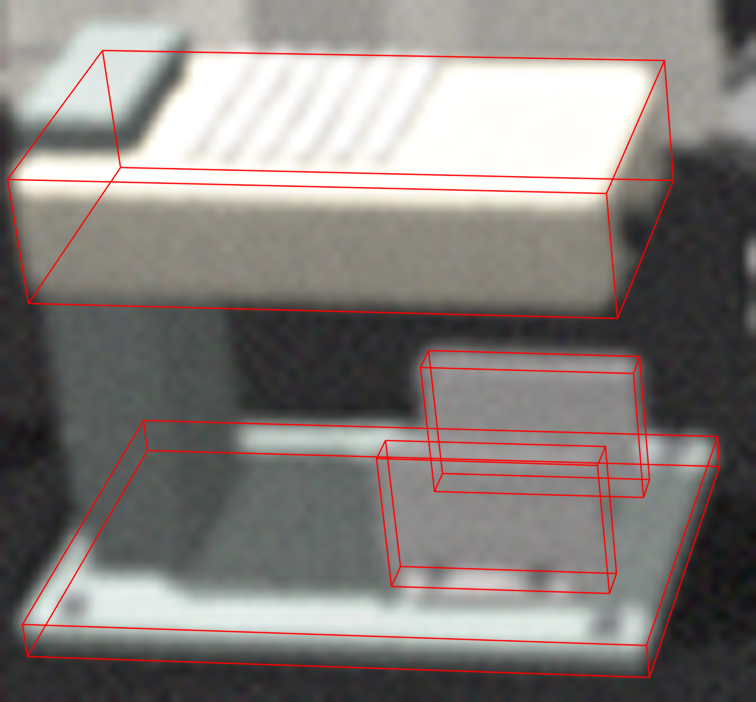

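View pics/ovW9.png

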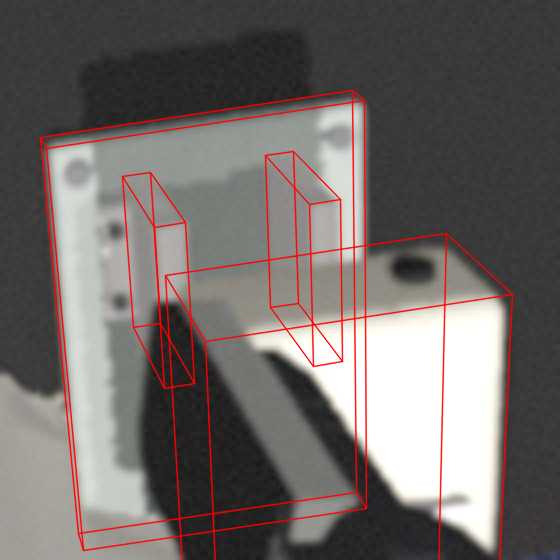

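View pics/ovC.png

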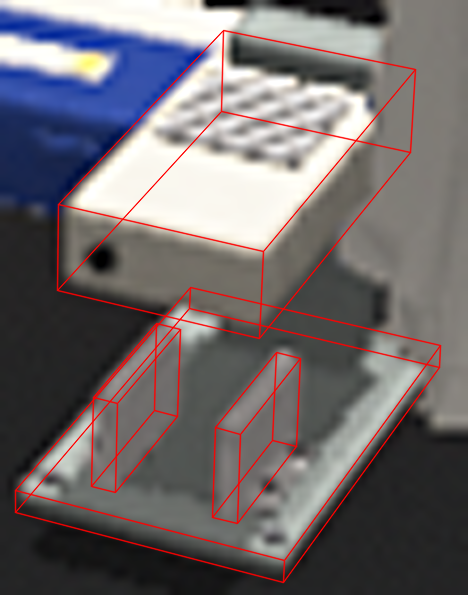

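View pics/ovW1.png

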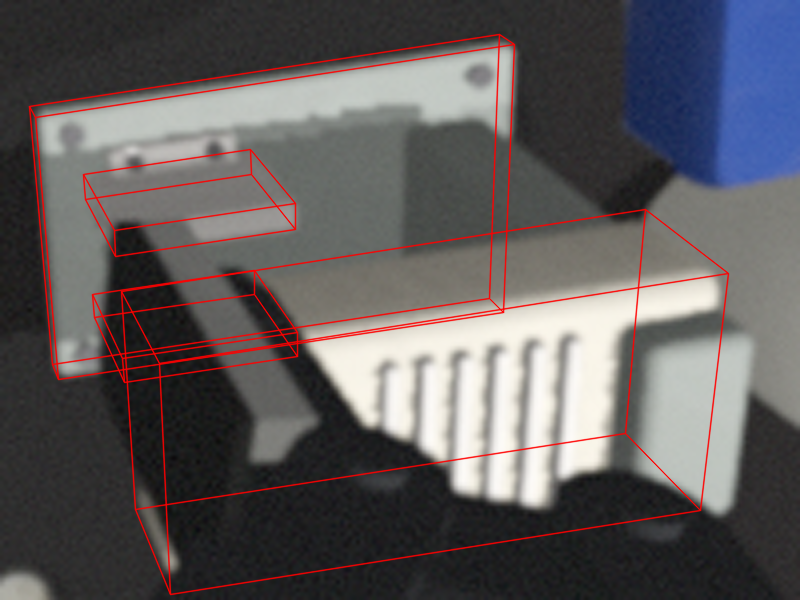

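```bash
python3 - <<'E'
from h import *
np.set_printoptions(precision=3,suppress=True)
print(toolmove([.3793,.0502,.088],[180,0,-170.7]))
E
```

```text
(array([-0.038, -0.049,  0.532]), array([ 0.   , -0.   , -0.002]))
```

step_arm --dr '[[0,0,0],[0,0,0],[0,0,0],[0,0,-0.001],[0,0,-0.002],[0,0,-0.002],[0,0,-0.002],[0,0,-0.002]]' --xyz '[[0,0,0.02],[-0.01,-0.01,0.08],[-0.02,-0.02,0.17],[-0.03,-0.03,0.28],[-0.04,-0.04,0.39],[-0.04,-0.05,0.48],[-0.04,-0.05,0.53],[-0.04,-0.05,0.53]]' --gripper '[0,0,0,0,0,0,0,0]'

```text
time: 24.0
ee_pos: [0.3792, 0.05, 0.0877]
tcp_rot: [180.0, -0.0, -170.7]
wrist_force: [0.5, -0.5, -1.9]
opening: 0.0152
```

```bash
python3 - <<'E'
from lift import *
import pickle
np.set_printoptions(precision=4,suppress=True)
P={n:bot.camera(n) for n in ("side","scene")}
o=bot.get_obs();print(o["ee_pos"],o["tcp_rot"],o["wrist_force"])
print(toolmove([.4780,.0664,.088],[180,0,-170.7]))
save(P["side"],"s18.png",(195,160,295,245),8); save(P["scene"],"c18.png",(310,140,400,220),8)
E
```

```text
[0.3794 0.0501 0.0882] [ 179.9987    0.0081 -170.7079] [-0.0339 -0.0954 -2.5963]
(array([-2.4989,  0.0048,  0.0045]), array([ 0.    ,  0.0001, -0.0001]))
```

View pics/s18.png

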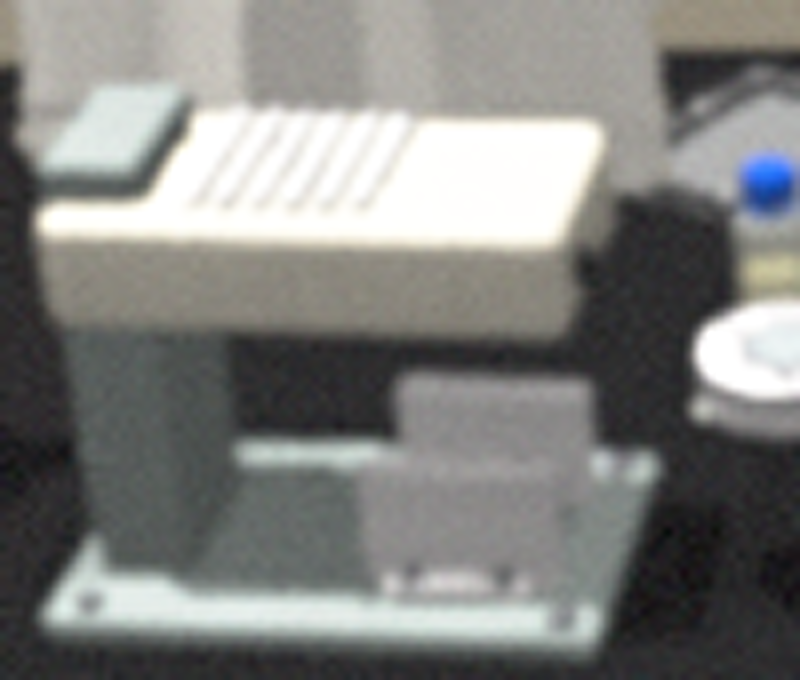

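View pics/c18.png

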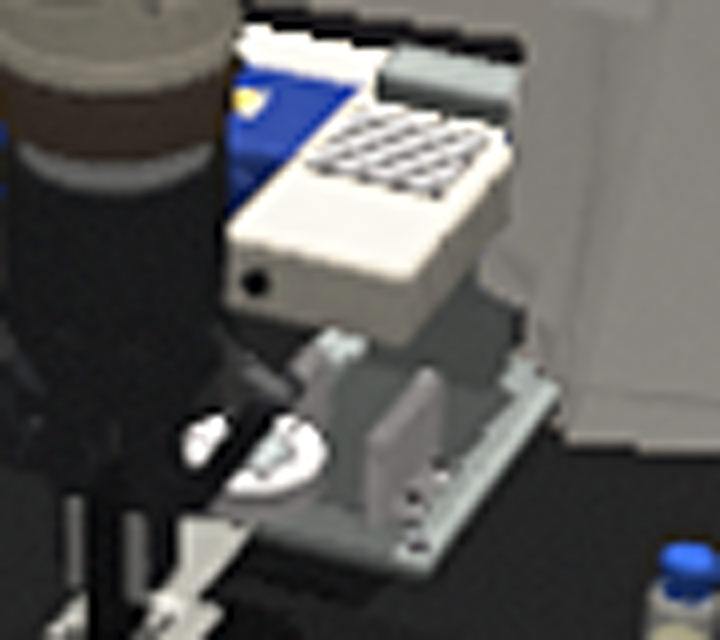

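step_arm --dr '[[0,0,0],[0,0,0],[0,0,0],[0,0,0],[0,0,0],[0,0,0],[0,0,0],[0,0,0]]' --xyz '[[-0.05,0,0],[-0.18,0,0],[-0.38,0,0],[-0.6,0,0],[-0.82,0,0],[-1.02,0,0],[-1.15,0,0],[-1.2,0,0]]' --gripper '[0,0,0,0,0,0,0,0]'

```text
time: 24.9
ee_pos: [0.4272, 0.0579, 0.0879]
tcp_rot: [-180.0, -0.0, -170.7]
wrist_force: [0.2, 0.6, -2.0]
opening: 0.0148
```

```bash
python3 - <<'E'
from lift import *
np.set_printoptions(precision=4,suppress=True)
P={n:bot.camera(n) for n in ("side","scene")}
o=bot.get_obs();print(o["ee_pos"],o["tcp_rot"],o["wrist_force"])
print(toolmove([.4780,.0664,.088],[180,0,-170.7]))
save(P["side"],"s19.png",(195,160,295,245),8); save(P["scene"],"c19.png",(310,140,400,220),8)
E
```

```text
[0.4268 0.0578 0.088 ] [ 179.9983   -0.0249 -170.7057] [ 0.1383  0.5045 -2.9622]
(array([-1.2975,  0.0048, -0.0013]), array([ 0.    , -0.0004, -0.0001]))
```

View pics/s19.png

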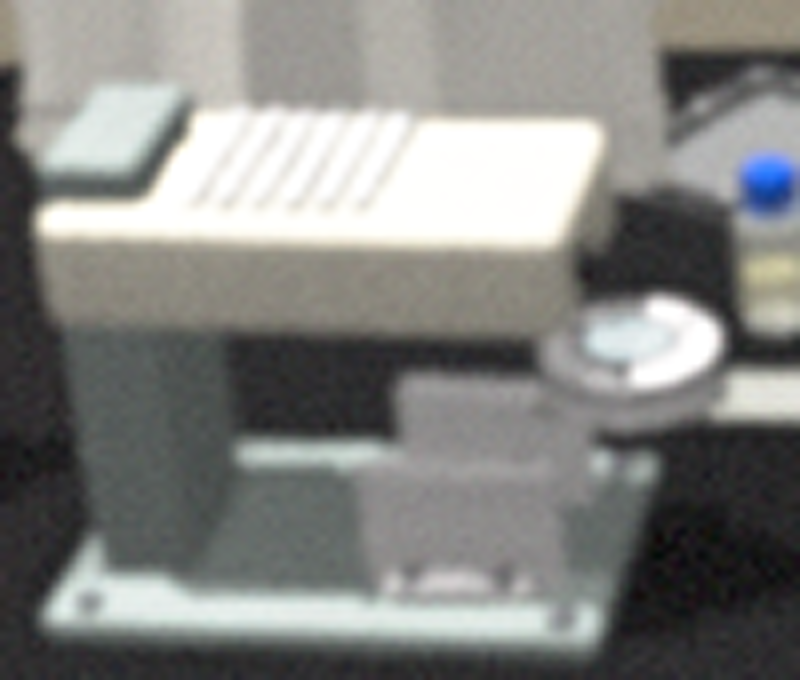

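View pics/c19.png

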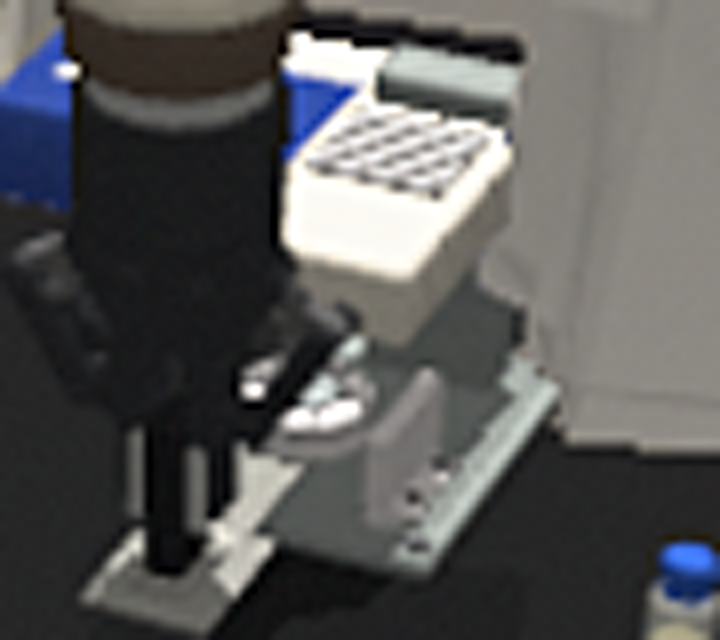

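step_arm --dr '[[0,0,0],[0,0,0],[0,0,0],[0,0,0],[0,0,0],[0,0,0],[0,0,0],[0,0,0]]' --xyz '[[-0.06,0,0],[-0.2,0,0],[-0.42,0,0],[-0.65,0,0],[-0.88,0,0],[-1.1,0,0],[-1.25,0,0],[-1.3,0,0]]' --gripper '[0,0,0,0,0,0,0,0]'

```text
time: 25.8
ee_pos: [0.4786, 0.0663, 0.0879]
tcp_rot: [180.0, -0.0, -170.7]
wrist_force: [0.6, 0.3, -2.3]
opening: 0.0152
```

```bash
python3 - <<'E'
from lift import *
import pickle
np.set_printoptions(precision=4,suppress=True)
P={n:bot.camera(n) for n in ("side","scene","wrist")}; pickle.dump(P,open("P20.pkl","wb"))
o=bot.get_obs();print(o["ee_pos"],o["tcp_rot"],o["wrist_force"])
print(toolmove([.4780,.0664,.088],[180,0,-170.7]))
save(P["side"],"s20.png",(195,160,295,245),8); save(P["scene"],"c20.png",(310,140,400,220),8); save(P["wrist"],"w20.png")
E
```

```text
[0.4779 0.0662 0.088 ] [-179.9995   -0.03   -170.7079] [-0.1657  0.3565 -2.0858]
(array([-0.0036,  0.0052, -0.001 ]), array([-0.    , -0.0005, -0.0001]))
```

View pics/s20.png

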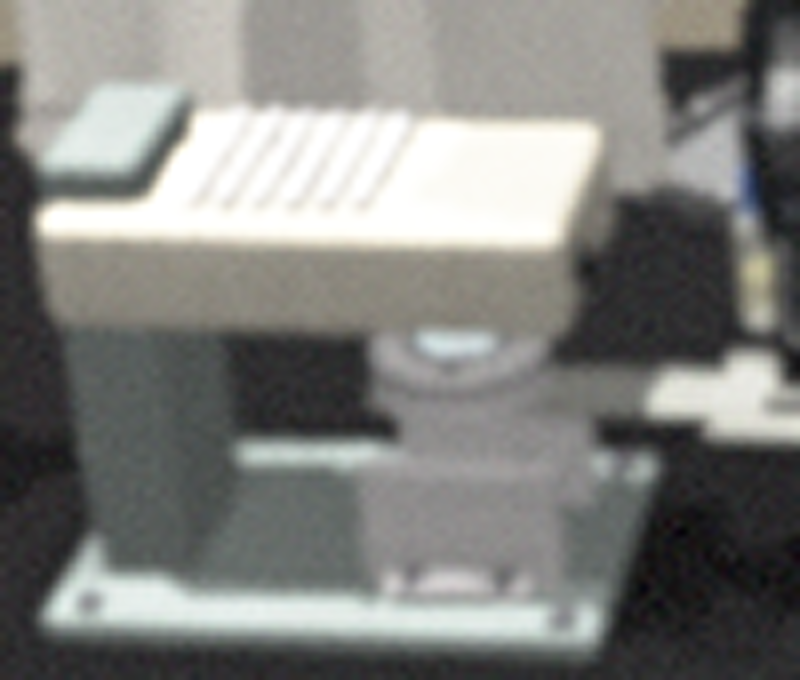

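View pics/c20.png

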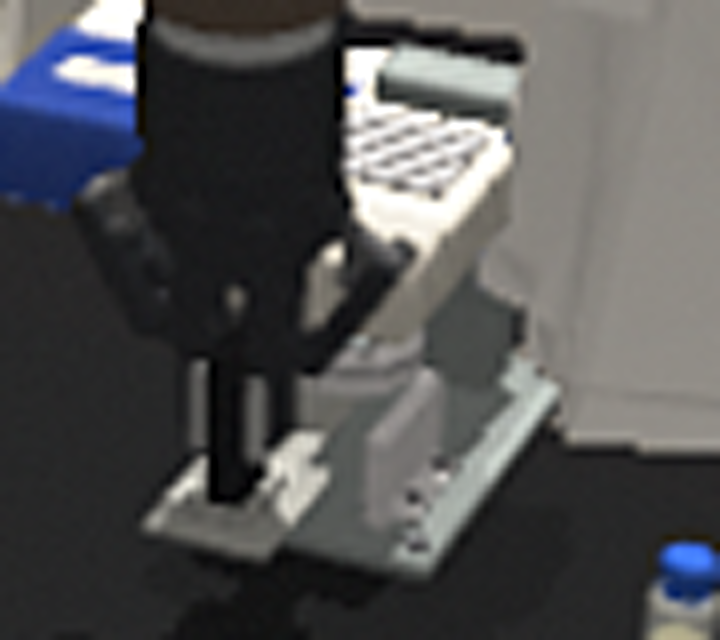

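```bash
python3 - <<'E'
from fit import *
import pickle
np.set_printoptions(precision=4,suppress=True)
P=pickle.load(open("P20.pkl","rb")); S=P["side"]
a=onz(S,cr([(396,373),(597,376)],(195,160),8),.05); print("far rail outer top corners",a, np.linalg.norm(a[0]-a[1]), np.degrees(np.arctan2(*(a[0]-a[1])[[1,0]])))
u=np.array([np.cos(.1623),np.sin(.1623)]);n=np.array([-u[1],u[0]])
print("station c from far rail",a[:,:2].mean(0)+.03*n)
# head lower front corner etc: predicted holder silhouettes
for c in [(.5885,.0845),(.5845,.0838)]:
    t=np.linspace(0,2*np.pi,73); 
    for z in (.064,.080): 
        q=proj(S,np.c_[c[0]+.027*np.cos(t),c[1]+.027*np.sin(t),t*0+z]); q=(q-[195,160]+.5)*8-.5; print(c,z,"x",q[:,0].min(),q[:,0].max(),"y",q[:,1].min(),q[:,1].max())
save(S,"s20z.png",(232,195,275,240),16)
E
```

```text
far rail outer top corners [[0.6248 0.0596 0.05  ]
 [0.5618 0.0476 0.05  ]] 0.0640736310895315 10.761694391220402
station c from far rail [0.5885 0.0832]
(0.5885, 0.0845) 0.064 x 380.66799501266723 558.6426968610658 y 341.7798990577371 427.55538657920374
(0.5885, 0.0845) 0.08 x 375.3985547059956 554.6447232520186 y 296.3157024806369 380.6373039710561
(0.5845, 0.0838) 0.064 x 393.7851587695445 571.7476926453533 y 342.0531190406648 427.86931057290553
(0.5845, 0.0838) 0.08 x 388.60608651742723 567.8399564475335 y 296.5763280870358 380.9378598541148
```

View pics/s20z.png

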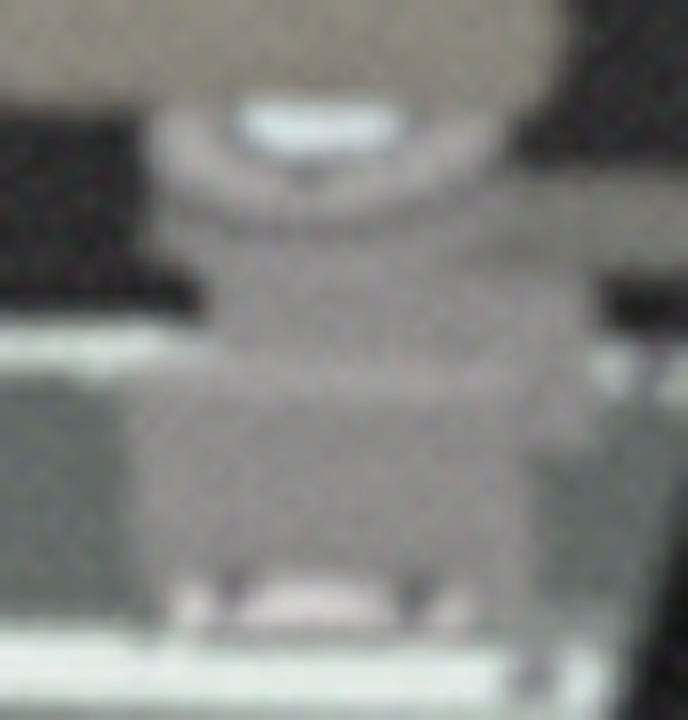

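step_arm --dr '[[0,0,0],[0,0,0],[0,0,0],[0,0,0],[0,0,0],[0,0,0],[0,0,0],[0,0,0]]' --xyz '[[0.01,0,0.03],[0.02,0,0.09],[0.03,0,0.16],[0.03,0,0.22],[0.03,0,0.27],[0.03,0,0.31],[0.03,0,0.35],[0.03,0,0.39]]' --gripper '[0,0,0,0,0,0,0,0]'

```text
time: 26.75
ee_pos: [0.477, 0.066, 0.0725]
tcp_rot: [-180.0, 0.0, -170.7]
wrist_force: [-0.3, 0.5, -2.1]
opening: 0.0148
```

step_arm --dr '[[0,0,0],[0,0,0],[0,0,0],[0,0,0],[0,0,0],[0,0,0],[0,0,0],[0,0,0]]' --xyz '[[0,0,0.04],[0,0,0.08],[0,0,0.12],[0,0,0.16],[0,0,0.2],[0,0,0.2],[0,0,0.2],[0,0,0.2]]' --gripper '[0,0,0,0,0,0,0,0]'

```text
time: 27.55
ee_pos: [0.4769, 0.066, 0.0646]
tcp_rot: [180.0, 0.0, -170.7]
wrist_force: [-0.7, -0.7, -1.8]
opening: 0.0148
```

```bash
python3 - <<'E'
from lift import *
np.set_printoptions(precision=4,suppress=True)
P={n:bot.camera(n) for n in ("side","scene")}
o=bot.get_obs();print(o["ee_pos"],o["tcp_rot"],o["wrist_force"])
save(P["side"],"s21.png",(195,160,295,245),8); save(P["scene"],"c21.png",(310,140,400,220),8)
E
```

```text
[0.4769 0.066  0.0646] [-179.9995    0.0074 -170.7074] [ 0.3062 -0.0116 -1.9644]
```

View pics/s21.png

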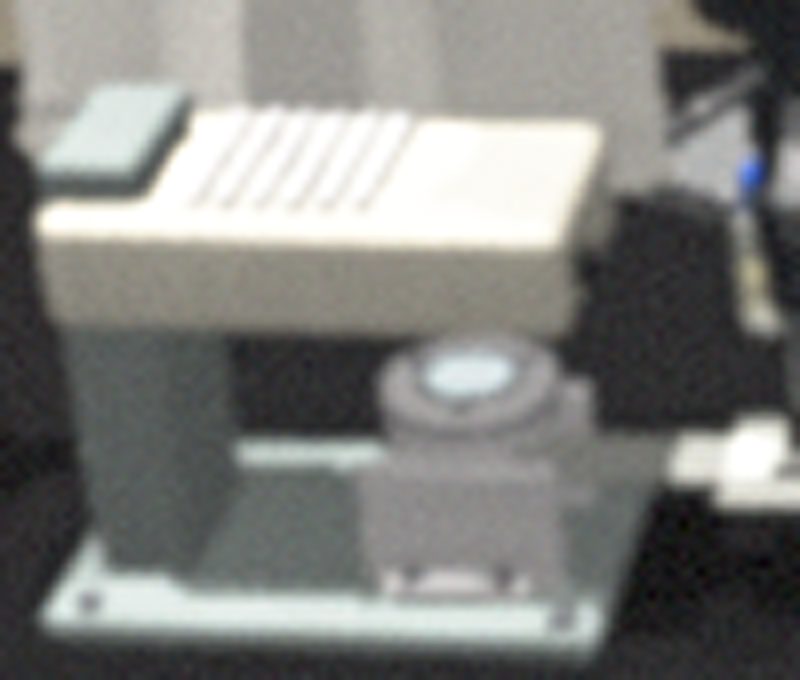

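View pics/c21.png

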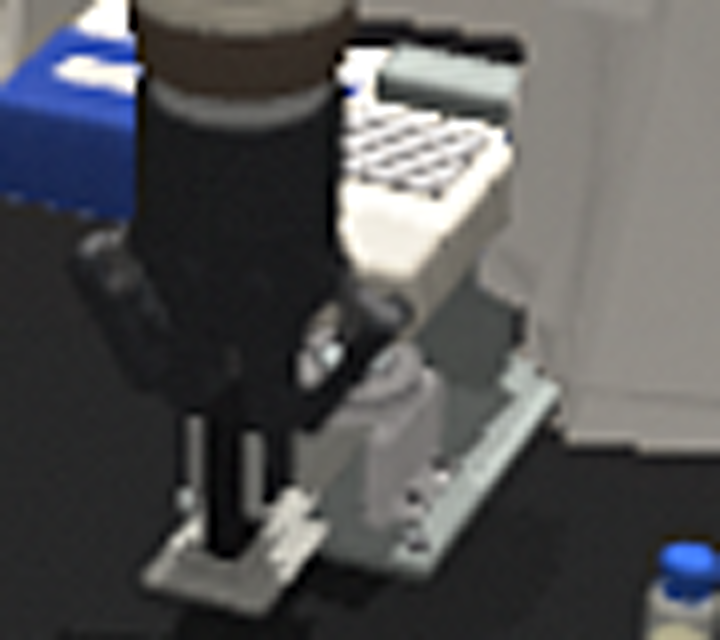

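step_arm --dr '[[0,0,0],[0,0,0],[0,0,0],[0,0,0],[0,0,0],[0,0,0],[0,0,0],[0,0,0]]' --xyz '[[0.08,0,0],[0.25,0,0],[0.5,0,0],[0.85,0,0],[1.3,0,0],[1.8,0,0],[2.3,0,0],[2.8,0,0]]' --gripper '[0,0,0,0,0,0,0,0]'

```text
time: 28.45
ee_pos: [0.3648, 0.0477, 0.0643]
tcp_rot: [-180.0, -0.0, -170.7]
wrist_force: [0.3, -0.1, -0.8]
opening: 0.0147
```

step_arm --dr '[[0,0,0],[0,0,0],[0,0,0],[0,0,0],[0,0,0],[0,0,0],[0,0,0],[0,0,0]]' --xyz '[[0.3,0,-0.1],[0.5,0,-0.4],[0.5,0,-0.9],[0.5,0,-1.5],[0.5,0,-2.1],[0.5,0,-2.7],[0.5,0,-3.0],[0.5,0,-3.0]]' --gripper '[0,0,0,0,0,0,0,0]'

```text
time: 29.25
ee_pos: [0.3468, 0.0447, 0.1856]
tcp_rot: [-180.0, 0.1, -170.7]
wrist_force: [-0.0, -0.0, -2.1]
opening: 0.015
```

```bash
python3 - <<'E'
from lift import *
np.set_printoptions(precision=4,suppress=True)
P={n:bot.camera(n) for n in ("side","scene")}
o=bot.get_obs();print(o["ee_pos"],o["tcp_rot"],o["wrist_force"])
save(P["side"],"s22.png",(195,160,295,245),8); save(P["scene"],"c22.png",(310,140,430,250),6)
for n in P:
  for d in bot.regions_of(P[n],"holder"): print(n,d["p"],d["box"],onz(P[n],cen(d["region"]),.058)[0])
from plan import rows
yaw=-18.8
# original lifter pose: TCP (.4507,-.1618), yaw 160
A=(*o["ee_pos"],o["tcp_rot"][2]); B=(.4507,-.1618,o["ee_pos"][2],160.0-360)
for k in (0,8): rows(A,B,k,k+8,16)
E
```

```text
[0.3462 0.0446 0.1836] [ 179.9994   -0.0351 -170.7062] [ 0.558  -0.4509 -0.8911]
side 0.8 [250.5, 207.8, 20.2, 15.5] [0.5887 0.0843 0.058 ]
side 0.76 [359.6, 257.4, 26.6, 22.1] [0.3035 0.2173 0.058 ]
side 0.75 [367.9, 207.1, 22.2, 13.7] [0.3213 0.0191 0.058 ]
side 0.57 [380.9, 298.1, 26.4, 27.9] [0.2454 0.3366 0.058 ]
scene 0.72 [353.5, 258.6, 20.7, 19.8] [ 0.2858 -0.1025  0.058 ]
scene 0.67 [285.6, 235.1, 26.6, 17.7] [0.2669 0.0994 0.058 ]
scene 0.43 [355.5, 186.9, 17.3, 11.9] [0.59   0.0836 0.058 ]
[-0.02, -0.06, -0.00]  turn 0.006
[-0.07, -0.24, -0.00]  turn 0.022
[-0.16, -0.51, -0.00]  turn 0.047
[-0.27, -0.86, -0.00]  turn 0.080
[-0.40, -1.28, -0.00]  turn 0.119
[-0.55, -1.75, -0.00]  turn 0.162
[-0.71, -2.24, -0.00]  turn 0.208
[-0.87, -2.76, -0.00]  turn 0.256
[-0.29, -0.46, -0.00]  turn 0.048
[-0.57, -0.90, -0.00]  turn 0.094
[-0.83, -1.31, -0.00]  turn 0.137
[-1.06, -1.68, -0.00]  turn 0.176
[-1.26, -2.00, -0.00]  turn 0.208
[-1.41, -2.24, -0.00]  turn 0.234
[-1.51, -2.39, -0.00]  turn 0.250
[-1.54, -2.45, -0.00]  turn 0.256
```

View pics/s22.png

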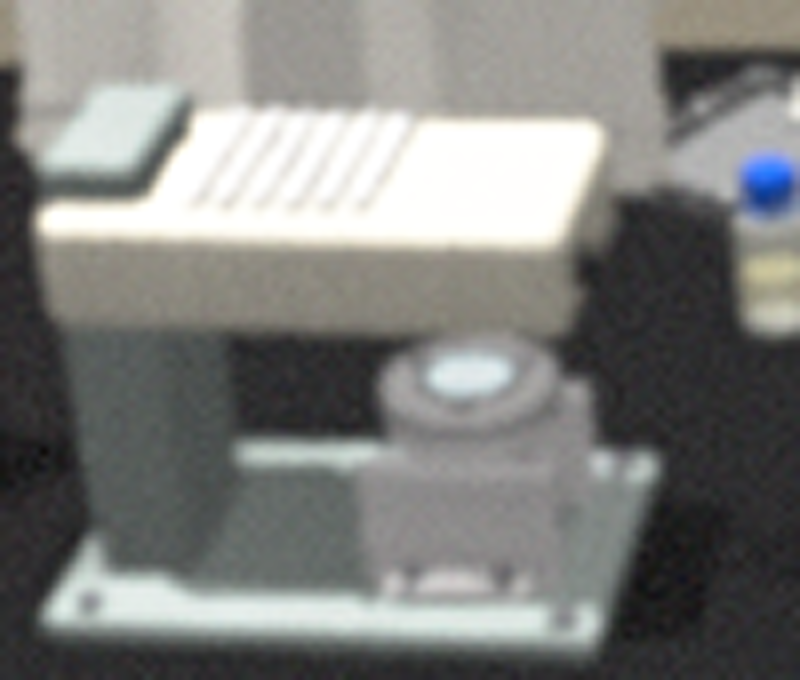

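View pics/c22.png

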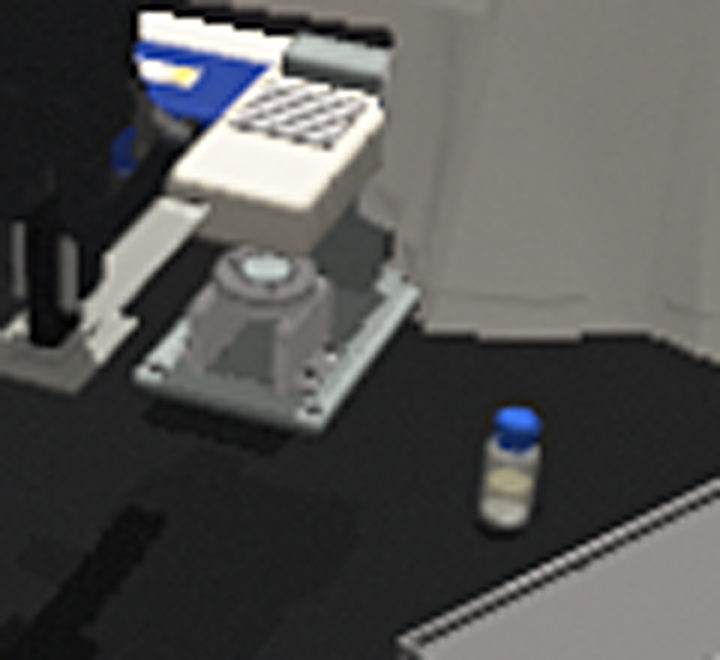

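step_arm --dr '[[0,0,0.006],[0,0,0.022],[0,0,0.047],[0,0,0.08],[0,0,0.119],[0,0,0.162],[0,0,0.208],[0,0,0.256]]' --xyz '[[-0.02,-0.06,0],[-0.07,-0.24,0],[-0.16,-0.51,0],[-0.27,-0.86,0],[-0.4,-1.28,0],[-0.55,-1.75,0],[-0.71,-2.24,0],[-0.87,-2.76,0]]' --gripper '[0,0,0,0,0,0,0,0]'

```text
time: 30.25
ee_pos: [0.3992, -0.0603, 0.1843]
tcp_rot: [-180.0, -0.0, 174.4]
wrist_force: [-0.3, -0.4, -1.6]
opening: 0.0153
```

step_arm --dr '[[0,0,0.048],[0,0,0.094],[0,0,0.137],[0,0,0.176],[0,0,0.208],[0,0,0.234],[0,0,0.25],[0,0,0.256]]' --xyz '[[-0.29,-0.46,0],[-0.57,-0.9,0],[-0.83,-1.31,0],[-1.06,-1.68,0],[-1.26,-2.0,0],[-1.41,-2.24,0],[-1.51,-2.39,0],[-1.54,-2.45,0]]' --gripper '[0,0,0,0,0,0,0,0]'

```text
time: 31.05
ee_pos: [0.4511, -0.1624, 0.1844]
tcp_rot: [180.0, -0.0, 159.9]
wrist_force: [0.3, 0.5, -2.6]
opening: 0.0149
```

```bash
python3 - <<'E'
from h import *
np.set_printoptions(precision=4,suppress=True)
p=bot.camera("scene"); save(p,"c23.png",(350,150,490,270),5)
o=bot.get_obs();print(o["ee_pos"],o["tcp_rot"],o["wrist_force"])
print(toolmove([.4507,-.1618,.05],[180,0,160]))
E
```

```text
[ 0.4511 -0.1623  0.1844] [-179.9988   -0.0178  159.916 ] [-0.4589 -0.5414 -1.6464]
(array([0.012 , 0.0091, 3.3591]), array([-0.    , -0.0003, -0.0015]))
```

View pics/c23.png

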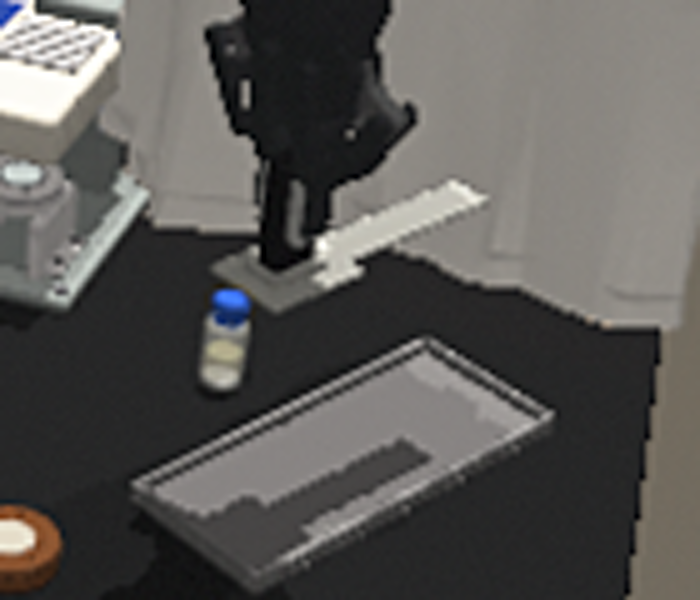

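step_arm --dr '[[0,0,0],[0,0,0],[0,0,0],[0,0,0],[0,0,0],[0,0,0],[0,0,0],[0,0,0]]' --xyz '[[0.01,0.01,0.2],[0.01,0.01,0.7],[0.01,0.01,1.4],[0.01,0.01,2.1],[0.01,0.01,2.8],[0.01,0.01,3.2],[0.01,0.01,3.45],[0.01,0.01,3.55]]' --gripper '[0,0,0,0,0,0,0,0]'

```text
time: 31.9
ee_pos: [0.4501, -0.1609, 0.0416]
tcp_rot: [180.0, -0.1, 160.0]
wrist_force: [0.4, -0.4, -1.1]
opening: 0.0147
```

step_arm --dr '[[0,0,0],[0,0,0],[0,0,0],[0,0,0],[0,0,0],[0,0,0],[0,0,0],[0,0,0]]' --xyz '[[0,0,0.05],[0,0,0.12],[0,0,0.18],[0,0,0.22],[0,0,0.24],[0,0,0.24],[0,0,0.24],[0,0,0.24]]' --gripper '[0,0,0,0,0,0,0,0]'

```text
time: 32.7
ee_pos: [0.4507, -0.1615, 0.033]
tcp_rot: [-180.0, 0.0, 160.0]
wrist_force: [0.1, 0.0, -1.5]
opening: 0.0144
```

```bash
python3 - <<'E'
from h import *
np.set_printoptions(precision=4,suppress=True)
p=bot.camera("wrist"); save(p,"w24.png")
o=bot.get_obs();print(o["ee_pos"],o["tcp_rot"],o["wrist_force"])
E
```

```text
[ 0.4507 -0.1615  0.033 ] [-179.9995    0.0107  159.9595] [-0.1358 -0.1653 -1.6547]
```

View pics/w24.png

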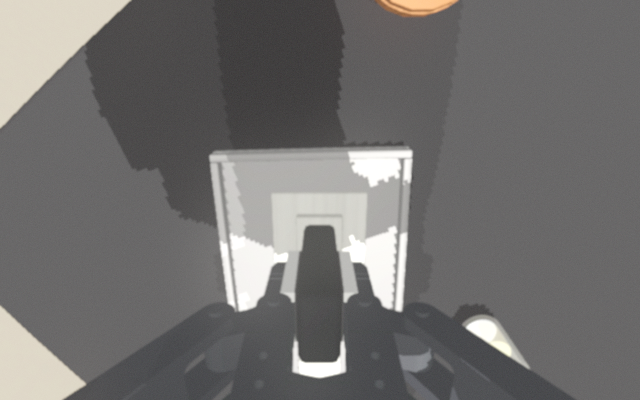

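step_arm --dr '[[0,0,0],[0,0,0],[0,0,0],[0,0,0],[0,0,0],[0,0,0],[0,0,0],[0,0,0]]' --xyz '[[0,0,0.03],[0,0,0.05],[0,0,0.05],[0,0,0.05],[0,0,0.05],[0,0,0.05],[0,0,0.05],[0,0,0.05]]' --gripper '[0,0,0,0,0.25,0.4,0.55,0.7]'

```text
time: 33.55
ee_pos: [0.4507, -0.1615, 0.0308]
tcp_rot: [180.0, 0.0, 160.0]
wrist_force: [0.7, -0.3, 0.1]
opening: 0.0594
```

step_arm --dr '[[0,0,0],[0,0,0],[0,0,0],[0,0,0],[0,0,0],[0,0,0],[0,0,0],[0,0,0]]' --xyz '[[0,0,0],[0,0,0],[0,0,-0.3],[0,0,-0.9],[0,0,-1.7],[0,0,-2.6],[0,0,-3.5],[0,0,-4.0]]' --gripper '[0.8,0.8,0.8,0.8,0.8,0.8,0.8,0.8]'

```text
time: 34.35
ee_pos: [0.4512, -0.1617, 0.195]
tcp_rot: [180.0, 0.2, 160.0]
wrist_force: [0.2, -1.1, -0.6]
opening: 0.0683
```

```bash
python3 - <<'E'
from h import *
import pickle
np.set_printoptions(precision=4,suppress=True)
P={n:bot.camera(n) for n in ("wrist","scene","side")}; pickle.dump(P,open("P25.pkl","wb"))
save(P["wrist"],"w25.png"); save(P["scene"],"c25.png",(260,150,480,280),3.6); save(P["side"],"s25.png",(190,150,400,310),3.7)
o=bot.get_obs();print(o["ee_pos"],o["opening"],o["wrist_force"])
for n in ("scene","side"):
  for th,z in (("label_tape",.01),("vial",.03),("holder",.058)):
    for d in bot.regions_of(P[n],th)[:4]: print(n,th,round(d["p"],2),onz(P[n],cen(d["region"]),z)[0])
E
```

```text
[ 0.4513 -0.1617  0.1929] 0.06822731767363634 [ 0.2073  0.0284 -0.0355]
scene label_tape 0.83 [0.4027 0.236  0.01  ]
scene vial 0.73 [ 0.5454 -0.0905  0.03  ]
scene holder 0.75 [ 0.2877 -0.1013  0.058 ]
scene holder 0.69 [0.5894 0.0841 0.058 ]
scene holder 0.65 [0.2668 0.1019 0.058 ]
side label_tape 0.82 [0.4005 0.2374 0.01  ]
side vial 0.66 [ 0.5468 -0.0834  0.03  ]
side vial 0.53 [0.3932 0.2633 0.03  ]
side holder 0.75 [0.2447 0.3346 0.058 ]
side holder 0.69 [0.3215 0.0203 0.058 ]
side holder 0.56 [0.5889 0.0852 0.058 ]
```

View pics/w25.png

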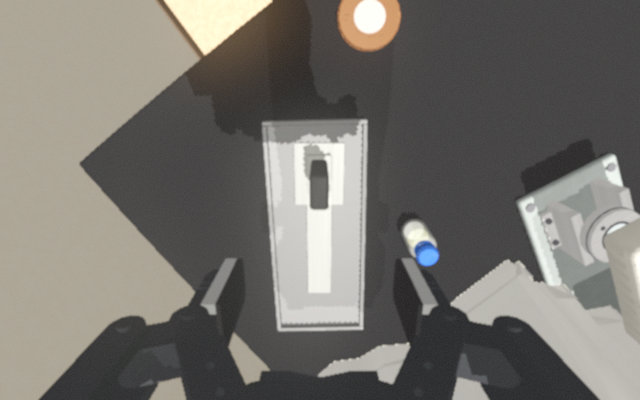

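View pics/s25.png

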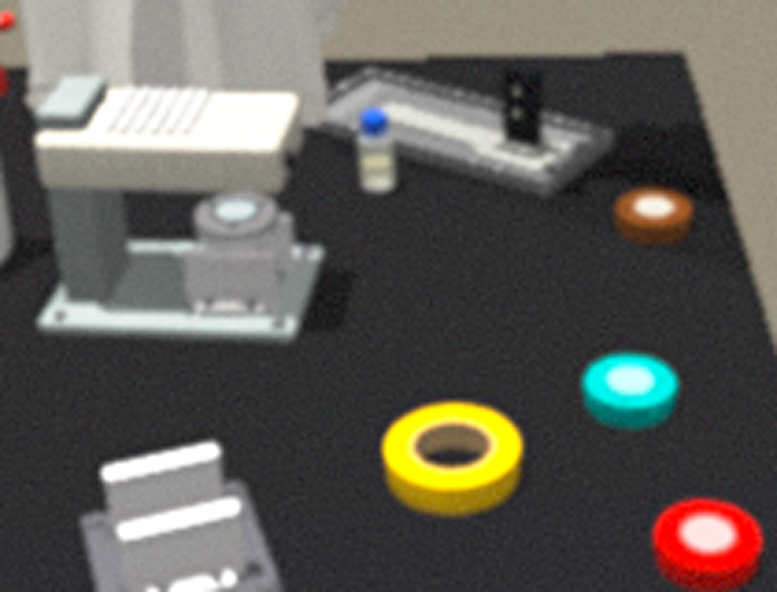

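The wrist view shows the lifter lying flat in the tray, with its grip at (318,183) and blade end at (319,292). The holder is centred on the lamp rails, and the tape and vial have not moved. I'm handing in.

```bash
python3 - <<'E'
from workcell import bot
print(bot.job_done())
E
```

```text
the job is handed in; nothing more can be done
None
```

The job is done and handed in at about 34.5 s of the 72 s allowed; no verdict was reported.

**What I did:**
1. I placed the aluminium holder on the stand's rails with the fingers and let go. The network put it within about 2 mm of the stand's centre.
2. I lifted it level on the lifter blade, carried it slowly to the lamp station and set it down on the rails.
3. I drew the blade out and laid the lifter back in its tray where it had been.

**Last checks:**
- **Holder:** both fixed cameras put it at (0.589, 0.085), about 1 mm from my estimate of the middle of the lamp rails (0.5885, 0.0845). It looked flat on both rails.
- **Lifter:** it looked flat on the tray floor. From the arm position at release, its middle is about 13 mm from the tray's middle (limit 40 mm).
- **Bystanders:** the tape and vial read within 3 mm of where they started.

**What disagreed:**
- **Station position:** the views differed by up to about 4 mm, and in yaw by 8.7° to 11.6°. I used a blend of these, and the rail fit in the side view agreed within about 1 mm.
- **Network mix-ups:** the networks sometimes labelled look-alikes as the holder, and once the tape as the vial. I sorted these out by colour and position.

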